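Load the two post-foot tacking jigs

ROBOT

A 6-joint arm with a two-finger parallel gripper is mounted at the origin on the work surface. World frame = base frame: x ahead of the robot, y to its left, z up, the work surface at z = 0. Lengths are in m, angles in rad, forces in N, time in s.
With the tool pointing down it reaches from about 0.275 to 0.775 m from the base axis. Payload 14.6 kg.
Tool frame: the origin (TCP) lies midway between the tips of the shut fingers; the grasp point (between the pads) lies 19 mm behind it; z points along the fingers, y is the line along which they close (so a half turn about z gives the same grasp; the last joint's range is limited). The gripper opens to 85 mm and grips with 20 to 120 N. Pads are 22 mm wide; open, the fingers measure 114 mm over their backs; the gripper's body (76 mm by 85 mm) begins 54 mm behind the grasp point. The pads swing forward as they close: fully open they stand 13 mm farther back than shut.
Start: joints at [-1.266, 0.263, -0.048, 1.259, 0, 1.415], TCP at [0.233, -0.47, 0.231] pointing down, gripper open.
Joint ranges: [-2.65, 2.65], [-0.89, 1.7], [-1.18, 1.37], [-2.13, 2.11], [-1.35, 1.29], [-3.14, 3.14]. Speed limits (rad/s): [1.89, 1.89, 2.57, 2.79, 3.14, 3.14].

INTERFACE

Orientations are given as a rotation vector (axis times angle).
In Python, from plant import * gives the robot as it stands. The module is installed in compiled form; this text tells all that it offers.
- The arm moves only by the tool jog_arm, never from a script. Its argument "motion" is a list of rows, each an object with "gripper": the finger opening in mm, from 0 to 85.4; "xyz": the shift along the world's x, y, z in mm, a list of three; "twist": the turn, a rotation vector about the world's x, y, z in rad, a list of three. A call has exactly 5 rows; each row shifts and turns the commanded pose from where the row before left it; what a row does not reach is not made up. A row lasts 1/12 s, in which the tool goes at most 41.7 mm and 7.16 degrees, less where a joint would pass 70% of its speed; a pose out of reach is approached as far as the arm can. A call with a gripper value outside its range is refused whole. The fingers move at their own pace and stop on an object; "squeeze" is the grip in N (left out, the last holds). Time passes only in rows, so rows that do not move let the fingers close, or fill a call up. It gives the time, the measured TCP pose, the force, the opening and the grip force at its end, in the units of the state.
- state(): the state, without advancing time (a new reading comes with each control period).
- camera(name): name is "scene" or "top" or "wrist"; returns a dict with "color" (420x560x3 uint8, red, green, blue), "camera_matrix" (3x3 intrinsics, pixels), "k1" (the pictures are not rectified: a ray, as slopes to the right and down, at radius r is drawn at 1 + k1 r^2 times it, then the intrinsics apply), "eye" and "rotation" of the camera in the world. Camera axes: x right, y up, looking along -z (the intrinsics and any distortion apply to the point x, -y, -z); pixel columns grow to the right and rows downward; lengths in m; the calibration is good to about 2 mm. A picture is of the moment at which its call begins. There is no depth.
- hand_in(): hands the job in; it is judged then, once.
The state is a dict: "time_s": time; "joints": joint angles; "dq": joint speeds; "effort": joint torques, N m; "tcp_pos": TCP position; "eef_rot": TCP orientation; "contact_force": force on the tool from outside, world axes, zero at the start; "torque": the same for the moment, N m; "grip_width": finger opening in m; "gripper_force": force on a finger pad.
Only numpy, scipy, OpenCV 4.12 (cv2) and the standard library are available. Lean on these libraries where they do the work, as an engineer would, in place of code of your own. Each camera call takes 0.05 s, during which the arm holds its last target. There are 200 camera calls.

TASK

Load both jigs for tack welding: the square foot plate goes in the square jig with the square tube standing on it, the round foot plate in the round jig with the round tube standing on it. Each plate lies flat on its jig's seat with the mandrel through its hole, each tube stands upright on its plate over the mandrel, and the square parts line up with the edges of the square jig. Set the parts down rather than dropping them, and leave the three offcuts where they lie.

Things in the scene. Friction and masses are not known exactly. Their poses are not given: they have to be found in the camera images.
- jig_square: Square jig, fixed (mm): dark base 120 x 120 x 10; central seat 46 x 46, top 20 above the bench; bright square mandrel 20 x 20 up to 41, its taper nose (8 wide at the end) up to 50. Fence bar along its own +x side, 42 to 54 from centre, 70 long, top at 26: load the plate with the fingers on the two y sides, which are clear. Origin: centre of the underside at bench height; x, y along the edges.
- jig_round: Round jig, fixed (mm): dark disc 120 in diameter, 10 thick; central round seat 46 in diameter, top 20 above the bench; bright round mandrel 20 in diameter up to 41, its taper nose (8 wide at the end) up to 50. No fence: any yaw will do. Origin: centre of the underside at bench height; z up.
- plate_square: Loose square foot plate of bright steel, 66 x 66 x 10 mm, 0.26 kg, with a square hole 33 x 33 mm in its middle, lying flat. Origin: centre of the underside; x and y along its edges, z up.
- plate_round: Loose round foot plate of bright steel, 66 mm in diameter, 10 mm thick, 0.21 kg, with a round hole 32 mm in diameter in its middle, lying flat. Origin: centre of the underside; z up.
- tube_square: Loose piece of square steel tube, 40 x 40 mm with 4 mm walls (32 mm inside), 80 mm tall, open at both ends, 0.34 kg, standing upright. Origin: centre of the lower end; x and y along its sides, z up.
- tube_round: Loose piece of round steel tube, 42 mm in diameter with 4 mm walls (34 mm inside), 80 mm tall, open at both ends, 0.30 kg, standing upright. Origin: centre of the lower end; z up.
- angle_offcut: Loose offcut of steel angle, 40 x 40 mm on the bench and 40 mm tall; not wanted, to be left where it lies. Origin: centre of the underside.
- bar_stub: Loose stub of solid dark round bar, 28 mm in diameter, 30 mm tall, standing; not wanted, to be left where it is. Origin: centre of the underside.
- flat_offcut: Loose offcut of dark flat bar, 22 x 60 x 8 mm; not wanted, to be left where it lies. Origin: centre of the underside.
There are look-alikes about, which are no part of the job. What is shaped like the tube_square but green or red is not meant.

How it is judged:
At the end, for the whole second after the job is handed in: Square parts in the square jig, round in the round: plates 20 mm and tubes 30 mm above the bench (within 3 mm), all within 9 mm of the jig's centre, 0.06 rad of flat or upright, square parts within 0.2 rad of the jig's edges (any of four ways), released and at rest (horizontal distance between each of plate_square, tube_square and jig_square below 0.009 m and z of plate_square in the frame of jig_square between 0.017 and 0.023 m and angle between each of plate_square, plate_round, tube_square, tube_round's own z axis and vertical below 0.06 rad and linear speed of each of plate_square, plate_round, tube_square, tube_round below 0.02 m/s and angular speed of each of plate_square, plate_round, tube_square, tube_round below 0.2 rad/s and contact force between each of plate_square, plate_round, tube_square, tube_round and the fingers below 0.1 N and (angle between the x axis of plate_square and the x axis of jig_square, either way round below 0.2 rad or angle between the x axis of plate_square and the y axis of jig_square, either way round below 0.2 rad) and horizontal distance between each of plate_round, tube_round and jig_round below 0.009 m and z of plate_round in the frame of jig_round between 0.017 and 0.023 m and z of tube_square in the frame of jig_square between 0.027 and 0.033 m and (angle between the x axis of tube_square and the x axis of jig_square, either way round below 0.2 rad or angle between the x axis of tube_square and the y axis of jig_square, either way round below 0.2 rad) and z of tube_round in the frame of jig_round between 0.027 and 0.033 m); the robot touches nothing.
It fails at once if an offcut is shifted by more than 25 mm (distance of any of angle_offcut, bar_stub, flat_offcut from where it was at the start of the episode above 0.025 m).
It fails at once if a plate or tube is dropped: moving faster than 0.7 m/s with no finger on it ((linear speed of plate_square above 0.7 m/s and contact force between plate_square and the fingers below 0.05 N) or (linear speed of plate_round above 0.7 m/s and contact force between plate_round and the fingers below 0.05 N) or (linear speed of tube_square above 0.7 m/s and contact force between tube_square and the fingers below 0.05 N) or (linear speed of tube_round above 0.7 m/s and contact force between tube_round and the fingers below 0.05 N)).
It also fails if it takes over 112 s, if anything falls off the work surface, if the arm or the gripper's body presses on something with over 40 N, if the wrist force passes 120 N, or if a joint passes its speed limit or range.

## Working session

There is one attempt and no reset: what is moved stays moved. The work goes in short steps, Python scripts to look and compute and a tool call to move; the robot and the scene stay as the last step left them, time stands still between calls to the robot, and variables do not carry over. Pictures are saved under pics/ and viewed, at most 14 in all, crops included, and the job is handed in when it is done.

Besides the shell and the picture viewer there is one more tool, called after "Emit:" as name(argument=value, ...), one argument or row to a line, values as JSON. jog_arm: Moves the arm, as the interface text tells. Its arguments: {"type":"object","properties":{"motion":{"type":"array","items":{"type":"object","properties":{"gripper":{"type":"number"},"xyz":{"type":"array","items":{"type":"number"}},"twist":{"type":"array","items":{"type":"number"}}}}},"squeeze":{"type":"number"}},"required":["motion"]}

```bash
mkdir -p pics
cat > h.py <<'E'
from plant import *
import numpy as np, cv2
def snap(n,f):
    c=camera(n); cv2.imwrite('pics/'+f+'.png',c['color'][:,:,::-1]); np.save('pics/'+f+'.npy',c,allow_pickle=True); return c
def load(f): return np.load('pics/'+f+'.npy',allow_pickle=True).item()
def ray(c,u,v):
    K=np.array(c['camera_matrix']); k=c['k1']
    p=cv2.undistortPoints(np.array([[[u,v]]],float),K,np.array([k,0,0,0.]))[0,0]
    d=np.array(c['rotation'])@np.array([p[0],-p[1],-1]); return np.array(c['eye']),d/np.linalg.norm(d)
def atz(c,u,v,z):
    e,d=ray(c,u,v); return e+d*(z-e[2])/d[2]
def proj(c,P):
    K=np.array(c['camera_matrix']); p=np.array(c['rotation']).T@(np.array(P)-c['eye'])
    x,y=p[0]/-p[2],-p[1]/-p[2]; s=1+c['k1']*(x*x+y*y); return K[0,0]*x*s+K[0,2],K[1,1]*y*s+K[1,2]
def tri(obs):
    A=0;b=0
    for c,u,v in obs:
        e,d=ray(c,u,v); M=np.eye(3)-np.outer(d,d); A=A+M; b=b+M@e
    return np.linalg.solve(A,b)
E
python3 -c "
from h import *
for n in ['scene','top','wrist']:
    c=snap(n,n+'0'); print(n,c['eye'],np.round(c['rotation'],3).tolist(),c['camera_matrix'],c['k1'])
print(state())"
```

```text
scene [ 0.99486033 -0.41174725  1.06916557] [0.516, 0.211, 0.711] [[518.35081074   0.         280.80427017]
 [  0.         518.35081074 203.6267051 ]
 [  0.           0.           1.        ]] -0.11923884526358064
top [0.50028763 0.06000638 1.07192059] [0.044, -0.054, -1.546] [[434.82245308   0.         282.28900457]
 [  0.         434.82245308 210.79926401]
 [  0.           0.           1.        ]] -0.009883747977508388
wrist [ 0.30513397 -0.4348385   0.37412817] [-0.285, 0.178, -1.101] [[313.13770388   0.         279.74212954]
 [  0.         313.13770388 208.91883977]
 [  0.           0.           1.        ]] -0.024459685267280058
{'time_s': 0.15, 'joints': array([-1.26630988e+00,  2.63448722e-01, -4.87716334e-02,  1.25938781e+00,
        2.37683921e-05,  1.41551268e+00]), 'dq': array([ 0.00044521, -0.00248099,  0.00294816, -0.00073848,  0.00052643,
       -0.0014012 ]), 'effort': array([ 2.17340479e-03, -6.37826657e+01,  3.84645975e+01,  1.05672967e-02,
       -1.15160747e-04,  1.90936078e-05]), 'tcp_pos': array([ 0.23291485, -0.47028911,  0.23092423]), 'eef_rot': array([-3.05815550e+00, -7.15675986e-01,  5.77993227e-05]), 'contact_force': array([0.54667976, 0.1344863 , 0.04566516]), 'torque': array([-0.03029604, -0.01080592, -0.00199622]), 'gripper_force': 0.0, 'grip_width': 0.08554536086563971}
```

```bash
sed -i "s/np.array(c\['rotation'\])/cv2.Rodrigues(np.array(c['rotation'],float))[0]/" h.py; python3 -c "
import cv2
for n in ['top0','scene0']:
    cv2.imwrite('pics/'+n+'L.png',cv2.resize(cv2.imread('pics/'+n+'.png'),(800,600),interpolation=cv2.INTER_CUBIC))"
```

```text
(no output)
```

View pics/top0L.png

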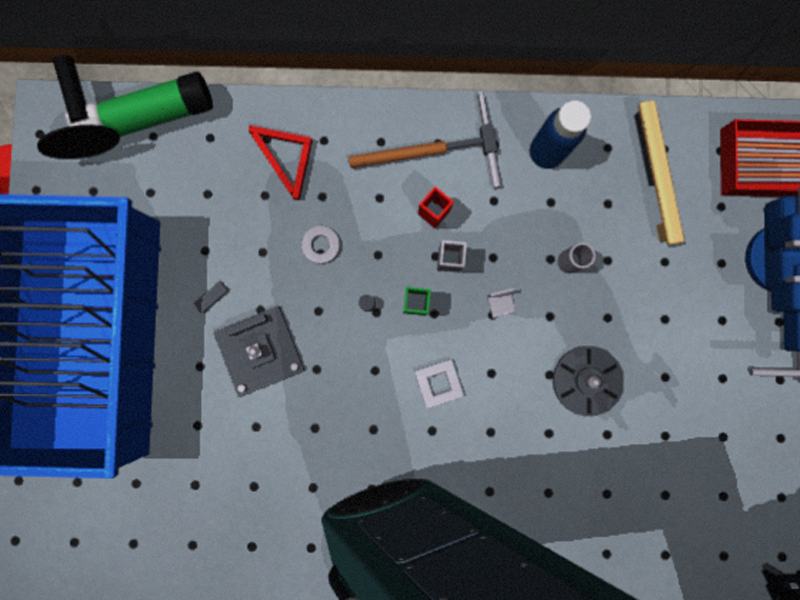

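View pics/scene0L.png

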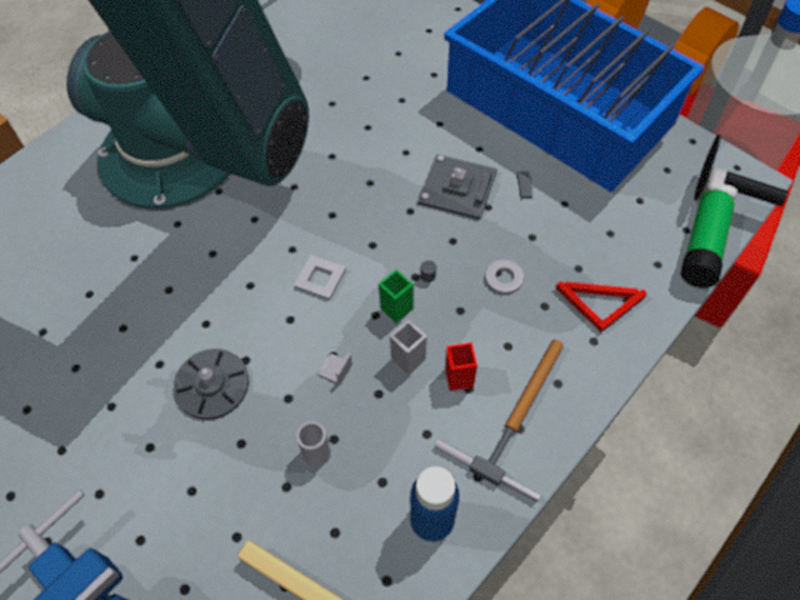

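Top view (800×600 picture): tube_square candidates are grey (452,255), red (436,206) and green (417,300). The bare grey one fits, since red and green are excluded. I'll check it in an enlarged crop.

```bash
python3 -c "
import cv2
a=cv2.imread('pics/top0.png')[155:305,145:445]; cv2.imwrite('pics/topC.png',cv2.resize(a,None,fx=2.6667,fy=2.6667,interpolation=cv2.INTER_CUBIC))
a=cv2.imread('pics/scene0.png')[100:330,115:380]; cv2.imwrite('pics/sceneC.png',cv2.resize(a,None,fx=2.6,fy=2.6,interpolation=cv2.INTER_CUBIC))"
```

```text
(no output)
```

View pics/topC.png

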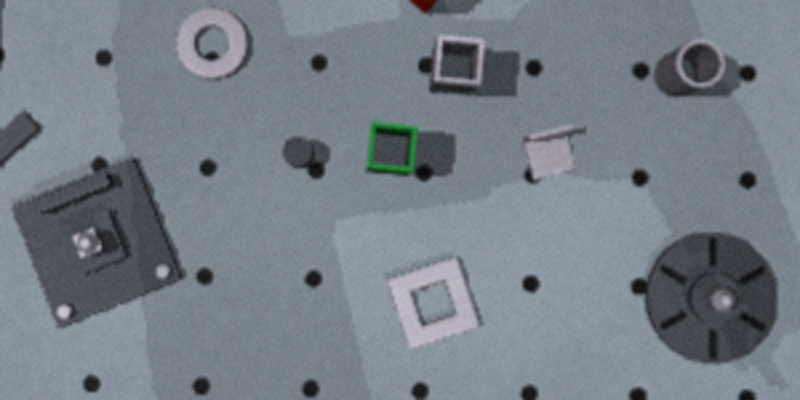

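View pics/sceneC.png

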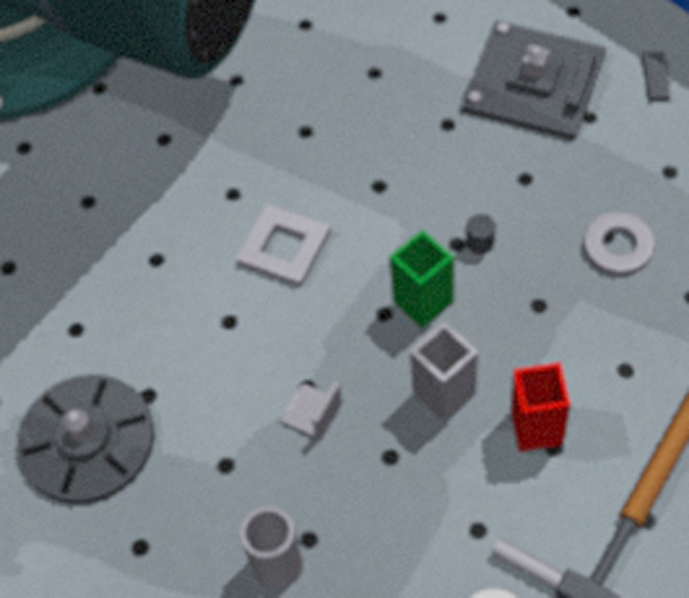

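```bash
cat > m.py <<'E'
from h import *
T=load('top0');S=load('scene0')
t=lambda p:(145+(p[0]+.5)/2.6667-.5,155+(p[1]+.5)/2.6667-.5)
s=lambda p:(115+(p[0]+.5)/2.6-.5,100+(p[1]+.5)/2.6-.5)
P={'plate_round':((212,43),(619,242),.01),'plate_square':((434.5,302.5),(285,243),.01),'tube_square':((459,62),(444,353),.08),
'tube_round':((701,63),(269,533),.08),'jigsq_tip':((87,241),(537,52),.05),'jigrd_tip':((723,300),(74,418),.05),'jigrd_disc':((712,298),(86,437),.01),
'bar':((300,151),(480,222),.03)}
for k,(a,b,z) in P.items():
    X=tri([(T,*t(a)),(S,*s(b))]); A=atz(T,*t(a),z);B=atz(S,*s(b),z)
    print(k,X.round(4),'top',A.round(4)[:2],'scene',B.round(4)[:2],'r',np.hypot(*A[:2]).round(3))
def quad(n,ps,z,f,c):
    Q=np.array([atz(c,*f(p),z)[:2] for p in ps]); e=np.roll(Q,-1,0)-Q
    print(n,Q.mean(0).round(4),'sides',np.hypot(*e.T).round(4),'ang',(np.degrees(np.arctan2(e[:,1],e[:,0]))%90).round(1))
quad('jig',[(12,203),(137,158),(183,276),(60,327)],.01,t,T)
quad('jigS',[(497,22),(605,45),(573,135),(463,108)],.01,s,S)
quad('plate',[(388,280),(458,257),(481,325),(411,348)],.01,t,T)
quad('tube',[(436,37),(485,39),(482,87),(432,84)],.08,t,T)
quad('tubeS',[(447,324),(477,353),(443,382),(411,352)],.08,s,S)
print('fence',atz(T,*t((78,192)),.026))
for p in [(20,135),(548,155)]: print('offcut',atz(T,*t(p),.005).round(3))
E
python3 m.py
```

```text
plate_round [0.6633 0.2005 0.0016] top [0.662  0.1993] scene [0.666  0.1957] r 0.691
plate_square [ 0.4294 -0.0102  0.0039] top [ 0.4289 -0.0107] scene [ 0.4336 -0.0116] r 0.429
tube_square [ 0.6421 -0.0233  0.0699] top [ 0.6401 -0.023 ] scene [ 0.6462 -0.0266] r 0.64
tube_round [ 0.6463 -0.2334  0.0727] top [ 0.6444 -0.2322] scene [ 0.6497 -0.2339] r 0.685
jigsq_tip [0.4781 0.3001 0.0421] top [0.4781 0.2981] scene [0.4822 0.2948] r 0.563
jigrd_tip [ 0.4385 -0.2658  0.0379] top [ 0.4396 -0.2616] scene [ 0.4447 -0.2678] r 0.512
jigrd_disc [ 4.389e-01 -2.663e-01  2.000e-04] top [ 0.4388 -0.2641] scene [ 0.4449 -0.2669] r 0.512
bar [0.5633 0.1148 0.0323] top [0.563  0.1144] scene [0.5628 0.1165] r 0.574
jig [0.4777 0.2974] sides [0.1209 0.1159 0.1204 0.1214] ang [21.3 23.2 23.9 23.4]
jigS [0.4807 0.2962] sides [0.1146 0.1218 0.1127 0.1188] ang [25.8 23.  24.3 23.9]
plate [ 0.429  -0.0107] sides [0.0673 0.065  0.067  0.0649] ang [19.4 19.9 19.3 20.1]
tube [ 0.6403 -0.0228] sides [0.0423 0.0418 0.0431 0.0409] ang [89.1 87.4 88.  86.3]
tubeS [ 0.6463 -0.0261] sides [0.037  0.0388 0.0384 0.0399] ang [83.8 85.2 85.4 83.2]
fence [0.5214098  0.31347048 0.026     ]
offcut [0.573 0.374 0.005]
offcut [ 0.566 -0.113  0.005]
```

Top crop: the steel tube at (459,62) is tube_square and green is at (393,148). The scene crop shows them at (444,353) and (422,255), with red at (540,385). The measured heights and sizes match the text, so I'm moving over the square plate and turning about 173°, because joint 6 needs the flipped grasp.

Emit:
jog_arm(
  motion=[
    {"xyz": [8,18,0],"twist": [0,0,0.121],"gripper": 85},
    {"xyz": [8,18,0],"twist": [0,0,0.121],"gripper": 85},
    {"xyz": [8,18,0],"twist": [0,0,0.121],"gripper": 85},
    {"xyz": [8,18,0],"twist": [0,0,0.121],"gripper": 85},
    {"xyz": [8,18,0],"twist": [0,0,0.121],"gripper": 85},
  ],
)

```text
time_s: 0.57
tcp_pos: [0.2732, -0.3795, 0.2311]
eef_rot: [-2.702, -1.602, -0.0]
contact_force: [0.1, 0.1, -0.3]
grip_width: 0.0853
gripper_force: 0.0
```

Emit:
jog_arm(
  motion=[
    {"xyz": [8,18,0],"twist": [0,0,0.121],"gripper": 85},
    {"xyz": [8,18,0],"twist": [0,0,0.121],"gripper": 85},
    {"xyz": [8,18,0],"twist": [0,0,0.121],"gripper": 85},
    {"xyz": [8,18,0],"twist": [0,0,0.121],"gripper": 85},
    {"xyz": [8,18,0],"twist": [0,0,0.121],"gripper": 85},
  ],
)

```text
time_s: 0.98
tcp_pos: [0.3131, -0.2895, 0.2312]
eef_rot: [-2.102, -2.335, -0.0]
contact_force: [0.7, -0.6, 0.2]
grip_width: 0.0851
gripper_force: 0.0
```

Emit:
jog_arm(
  motion=[
    {"xyz": [8,18,0],"twist": [0,0,0.121],"gripper": 85},
    {"xyz": [8,18,0],"twist": [0,0,0.121],"gripper": 85},
    {"xyz": [8,18,0],"twist": [0,0,0.121],"gripper": 85},
    {"xyz": [8,18,0],"twist": [0,0,0.121],"gripper": 85},
    {"xyz": [8,18,0],"twist": [0,0,0.121],"gripper": 85},
  ],
)

```text
time_s: 1.4
tcp_pos: [0.3531, -0.1995, 0.2312]
eef_rot: [-1.311, -2.855, -0.0]
contact_force: [0.5, -0.4, -0.3]
grip_width: 0.0852
gripper_force: 0.0
```

Emit:
jog_arm(
  motion=[
    {"xyz": [8,18,0],"twist": [0,0,0.121],"gripper": 85},
    {"xyz": [8,18,0],"twist": [0,0,0.121],"gripper": 85},
    {"xyz": [8,18,0],"twist": [0,0,0.121],"gripper": 85},
    {"xyz": [8,18,0],"twist": [0,0,0.121],"gripper": 85},
    {"xyz": [8,18,0],"twist": [0,0,0.121],"gripper": 85},
  ],
)

```text
time_s: 1.82
tcp_pos: [0.3931, -0.1095, 0.2312]
eef_rot: [-0.401, -3.116, -0.0]
contact_force: [-0.2, 0.7, -0.4]
grip_width: 0.0853
gripper_force: 0.0
```

Emit:
jog_arm(
  motion=[
    {"xyz": [8,18,0],"twist": [0,0,0.121],"gripper": 85},
    {"xyz": [8,18,0],"twist": [0,0,0.121],"gripper": 85},
    {"xyz": [8,18,0],"twist": [0,0,0.121],"gripper": 85},
    {"xyz": [8,18,0],"twist": [0,0,0.121],"gripper": 85},
    {"xyz": [0,0,0],"twist": [0,0,0.121],"gripper": 85},
  ],
)

```text
time_s: 2.23
tcp_pos: [0.4257, -0.0362, 0.2311]
eef_rot: [-0.549, 3.093, 0.001]
contact_force: [-0.3, -1.2, 0.2]
grip_width: 0.085
gripper_force: 0.0
```

```bash
python3 -c "
from h import *
c=snap('wrist','w1'); print(c['eye'],state()['tcp_pos'],state()['eef_rot'])
for P in [(.431,-.011,.01),(.479,.2965,.05)]: print(proj(c,P))"
```

```text
[ 0.34993394 -0.0643326   0.37433893] [ 0.42523075 -0.03719899  0.231083  ] [ 5.63686660e-01 -3.09027248e+00 -5.14514412e-04]
(np.float64(298.1558484347863), np.float64(188.24205075824617))
(np.float64(514.9813856002713), np.float64(313.58987746684005))
```

View pics/w1.png

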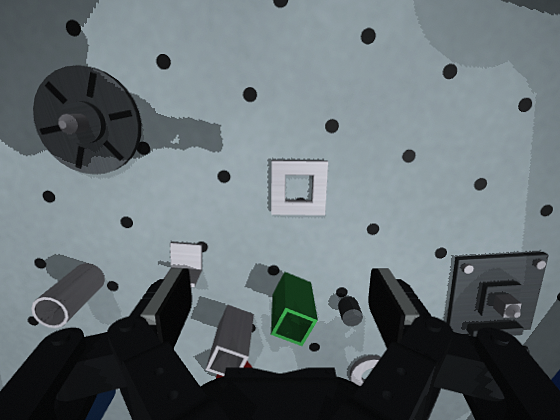

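```bash
cat > m2.py <<'E'
from m import *
print('----'); W=load('w1')
for k,w in {'plate_square':(298.5,187),'jigsq_tip':(512,311),'jigrd_tip':(68,124.5),'tube_round':(50,311),'tube_square':(229,360.5)}.items():
    a,b,z=P[k]; print(k,'tri3',tri([(T,*t(a)),(S,*s(b)),(W,*w)]).round(4),'wrist',atz(W,*w,z).round(4))
quad('plateW',[(269,160),(328,160),(326.5,215.5),(272,215.5)],.01,lambda p:p,W)
quad('jigW',[(455,255),(547,252),(537,333),(451,333)],.01,lambda p:p,W)
E
python3 m2.py | sed '1,/----/d'
```

```text
plate_square tri3 [ 0.43   -0.0104  0.0052] wrist [ 0.4294 -0.0112  0.01  ]
jigsq_tip tri3 [0.4789 0.2993 0.043 ] wrist [0.477  0.2906 0.05  ]
jigrd_tip tri3 [ 0.4405 -0.2653  0.0415] wrist [ 0.4399 -0.2599  0.05  ]
tube_round tri3 [ 0.6469 -0.2336  0.0766] wrist [ 0.6448 -0.2328  0.08  ]
tube_square tri3 [ 0.643  -0.0231  0.0751] wrist [ 0.6402 -0.0221  0.08  ]
plateW [ 0.431 -0.01 ] sides [0.0688 0.0687 0.0673 0.0687] ang [20.1 21.3 20.1 22.6]
jigW [0.4774 0.3006] sides [0.1225 0.1314 0.1273 0.1249] ang [21.8 29.7 19.1 27.9]
```

Wrist view: plate centre (298,187), round mandrel tip (68,124), square mandrel tip (512,311), tube rims (229,361) and (50,311). All agree with the first measurements to a few mm. Descending on the plate.

Emit:
jog_arm(
  motion=[
    {"xyz": [4.5,13,-20],"twist": [0,0,-0.014],"gripper": 80},
    {"xyz": [0,13,-25],"twist": [0,0,0],"gripper": 80},
    {"xyz": [0,0,-25],"twist": [0,0,0],"gripper": 80},
    {"xyz": [0,0,-25],"twist": [0,0,0],"gripper": 80},
    {"xyz": [0,0,-25],"twist": [0,0,0],"gripper": 80},
  ],
)

```text
time_s: 2.7
tcp_pos: [0.4291, -0.0125, 0.1102]
eef_rot: [-0.51, 3.1, -0.0]
contact_force: [0.2, -0.4, -0.2]
grip_width: 0.0798
gripper_force: 0.0
```

Emit:
jog_arm(
  motion=[
    {"xyz": [0,0,-25],"twist": [0,0,0],"gripper": 80},
    {"xyz": [0,0,-25],"twist": [0,0,0],"gripper": 80},
    {"xyz": [0,0,-20],"twist": [0,0,0],"gripper": 80},
    {"xyz": [0,0,-15],"twist": [0,0,0],"gripper": 80},
    {"xyz": [0,0,-10],"twist": [0,0,0],"gripper": 80},
  ],
)

```text
time_s: 3.12
tcp_pos: [0.4286, -0.0127, 0.0148]
eef_rot: [0.509, -3.098, -0.001]
contact_force: [0.1, -0.3, 0.0]
grip_width: 0.0801
gripper_force: 0.0
```

Emit:
jog_arm(
  motion=[
    {"xyz": [0,0,-5],"twist": [0,0,0],"gripper": 80},
    {"xyz": [0,0,-5],"twist": [0,0,0],"gripper": 80},
    {"xyz": [0,0,-3],"twist": [0,0,0],"gripper": 80},
    {"xyz": [0,0,0],"twist": [0,0,0],"gripper": 80},
    {"xyz": [0,0,0],"twist": [0,0,0],"gripper": 80},
  ],
)

```text
time_s: 3.53
tcp_pos: [0.4297, -0.0126, 0.0036]
eef_rot: [-0.514, 3.099, -0.0]
contact_force: [-0.5, -0.4, -0.2]
grip_width: 0.0796
gripper_force: 0.0
```

```bash
python3 -c "
from h import *
c=snap('wrist','w2'); print(state())"
```

```text
{'time_s': 3.5833, 'joints': array([-2.19212337e-01,  3.14609497e-01, -6.86941678e-01,  5.68620070e-01,
        4.50273908e-06, -5.48073277e-01]), 'dq': array([ 8.67131188e-05, -1.07487608e-03,  2.41534227e-03,  7.84060348e-04,
        9.66368875e-04, -9.11389977e-04]), 'effort': array([-7.06188264e-02, -5.48826885e+01,  2.51432455e+01, -4.85333882e-02,
       -1.62157990e-03,  1.14979874e-02]), 'tcp_pos': array([ 0.42973463, -0.01254951,  0.00368431]), 'eef_rot': array([-5.14153743e-01,  3.09864453e+00, -3.60891381e-04]), 'contact_force': array([-0.13686223, -0.41469358,  0.89151704]), 'torque': array([-0.03391648, -0.0305415 , -0.02707448]), 'gripper_force': 0.0, 'grip_width': 0.07993462473900824}
```

View pics/w2.png

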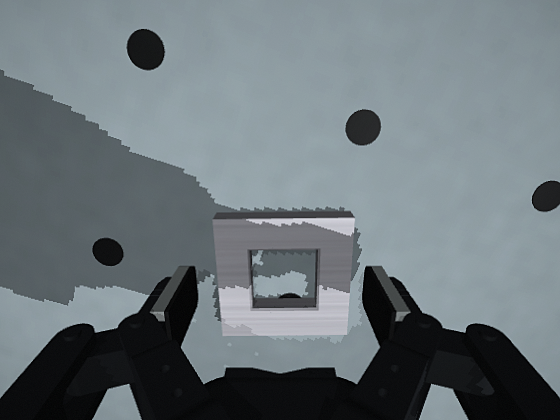

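```bash
python3 -c "
from h import *
c=load('w2');q=state()['tcp_pos']
for z in (0,.01,.02): print(z,proj(c,[q[0],q[1],z]))
for p in [(284,279),(281,280)]:print(atz(c,*p,0.01))
Q=[(214,218),(354,218),(347,334),(222,334)];print(np.mean([atz(c,*p,.01) for p in Q],0),[atz(c,*p,.01)[:2].round(4) for p in Q])
"
```

```text
0 (np.float64(280.271805627276), np.float64(267.0060186359643))
0.01 (np.float64(280.2908991492346), np.float64(276.8702039502051))
0.02 (np.float64(280.3124309234629), np.float64(288.0067922234631))
[ 0.43027962 -0.01041233  0.01      ]
[ 0.43129977 -0.01164135  0.01      ]
[ 0.43082428 -0.01007819  0.01      ] [array([ 0.4103, -0.0518]), array([0.3892, 0.0099]), array([0.4511, 0.0324]), array([ 0.4727, -0.0307])]
```

Emit:
jog_arm(
  motion=[
    {"xyz": [1,1,-4],"twist": [0,0,0],"gripper": 80},
    {"xyz": [0,0,-4],"twist": [0,0,0],"gripper": 80},
    {"xyz": [0,0,0],"twist": [0,0,0],"gripper": 70},
    {"xyz": [0,0,0],"twist": [0,0,0],"gripper": 70},
    {"xyz": [0,0,0],"twist": [0,0,0],"gripper": 70},
  ],
  squeeze=40,
)

```text
time_s: 4.0
tcp_pos: [0.4305, -0.0115, -0.0047]
eef_rot: [0.515, -3.099, -0.0]
contact_force: [0.8, -0.5, 0.2]
grip_width: 0.0699
gripper_force: 0.0
```

Emit:
jog_arm(
  motion=[
    {"xyz": [0,0,0],"twist": [0,0,0],"gripper": 60},
    {"xyz": [0,0,0],"twist": [0,0,0],"gripper": 60},
    {"xyz": [0,0,0],"twist": [0,0,0],"gripper": 60},
    {"xyz": [0,0,0],"twist": [0,0,0],"gripper": 60},
    {"xyz": [0,0,0],"twist": [0,0,0],"gripper": 60},
  ],
)

```text
time_s: 4.42
tcp_pos: [0.4305, -0.0114, -0.0044]
eef_rot: [-0.515, 3.099, 0.0]
contact_force: [-2.8, 0.6, 7.4]
grip_width: 0.0648
gripper_force: 42.6
```

Emit:
jog_arm(
  motion=[
    {"xyz": [0,0,3],"twist": [0,0,0],"gripper": 60},
    {"xyz": [0,0,12],"twist": [0,0,0],"gripper": 60},
    {"xyz": [0,0,30],"twist": [0,0,0],"gripper": 60},
    {"xyz": [0,0,40],"twist": [0,0,0],"gripper": 60},
    {"xyz": [0,0,40],"twist": [0,0,0],"gripper": 60},
  ],
  squeeze=70,
)

```text
time_s: 4.83
tcp_pos: [0.4294, -0.0112, 0.1216]
eef_rot: [0.514, -3.097, -0.001]
contact_force: [3.0, -0.2, -2.7]
grip_width: 0.0637
gripper_force: 78.5
```

Emit:
jog_arm(
  motion=[
    {"xyz": [3,20,0],"twist": [0,0,0.016],"gripper": 60},
    {"xyz": [3,20,0],"twist": [0,0,0.016],"gripper": 60},
    {"xyz": [3,20,0],"twist": [0,0,0.016],"gripper": 60},
    {"xyz": [3,20,0],"twist": [0,0,0.016],"gripper": 60},
    {"xyz": [3,20,0],"twist": [0,0,0.016],"gripper": 60},
  ],
)

```text
time_s: 5.25
tcp_pos: [0.4453, 0.0895, 0.1204]
eef_rot: [0.639, -3.076, 0.0]
contact_force: [0.3, -0.2, -2.2]
grip_width: 0.0637
gripper_force: 78.5
```

Emit:
jog_arm(
  motion=[
    {"xyz": [3,20,0],"twist": [0,0,0],"gripper": 60},
    {"xyz": [3,20,0],"twist": [0,0,0],"gripper": 60},
    {"xyz": [3,20,0],"twist": [0,0,0],"gripper": 60},
    {"xyz": [3,20,0],"twist": [0,0,0],"gripper": 60},
    {"xyz": [3,20,0],"twist": [0,0,0],"gripper": 60},
  ],
)

```text
time_s: 5.67
tcp_pos: [0.4603, 0.1895, 0.1202]
eef_rot: [0.638, -3.076, 0.0]
contact_force: [0.1, -1.3, -2.1]
grip_width: 0.0636
gripper_force: 78.5
```

Emit:
jog_arm(
  motion=[
    {"xyz": [4,22,0],"twist": [0,0,0],"gripper": 60},
    {"xyz": [4,22,0],"twist": [0,0,0],"gripper": 60},
    {"xyz": [4,22,0],"twist": [0,0,0],"gripper": 60},
    {"xyz": [4,22,0],"twist": [0,0,0],"gripper": 60},
    {"xyz": [2,20,0],"twist": [0,0,0],"gripper": 60},
  ],
)

```text
time_s: 6.08
tcp_pos: [0.4785, 0.2978, 0.1202]
eef_rot: [0.639, -3.076, 0.0]
contact_force: [0.2, -0.2, -2.4]
grip_width: 0.0635
gripper_force: 78.5
```

Emit:
jog_arm(
  motion=[
    {"xyz": [0,0,-10],"twist": [0,0,0],"gripper": 60},
    {"xyz": [0,0,-10],"twist": [0,0,0],"gripper": 60},
    {"xyz": [0,0,-10],"twist": [0,0,0],"gripper": 60},
    {"xyz": [0,0,0],"twist": [0,0,0],"gripper": 60},
    {"xyz": [0,0,0],"twist": [0,0,0],"gripper": 60},
  ],
)

```text
time_s: 6.5
tcp_pos: [0.4779, 0.2955, 0.0896]
eef_rot: [0.637, -3.075, 0.001]
contact_force: [0.6, -0.2, -2.7]
grip_width: 0.0634
gripper_force: 78.4
```

```bash
python3 -c "
from h import *
c=snap('wrist','w3');s=state();print(s['tcp_pos'],s['eef_rot'],s['contact_force'],s['grip_width']); q=s['tcp_pos']
snap('top','t3')
a=cv2.imread('pics/t3.png')[180:310,110:240]
cv2.imwrite('pics/w3c.png',np.hstack([cv2.imread('pics/w3.png')[90:390,130:430],cv2.resize(a,(300,300),interpolation=cv2.INTER_CUBIC)]))
print(proj(c,[.479,.2965,.05]))"
```

```text
[0.47834837 0.29577721 0.09021586] [ 6.36831570e-01 -3.07573110e+00  2.78884104e-04] [ 0.58588147  0.49789663 -1.74356083] 0.06346830285420776
(np.float64(280.91151324852814), np.float64(241.34672271846594))
```

View pics/w3c.png

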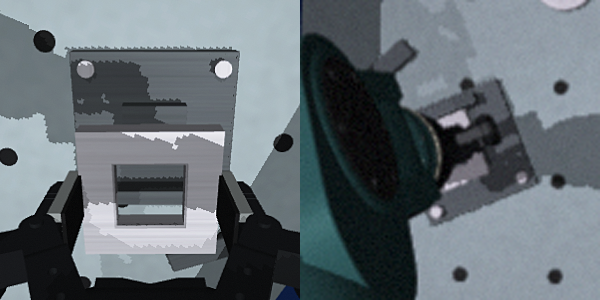

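```bash
python3 -c "
from h import *
c=load('w3'); q=np.array([.47835,.29578])
A,B=[atz(c,*p,.01)[:2] for p in [(200,140.5),(369.5,140.5)]]
d=B-A; print('len',np.linalg.norm(d),'ang',np.degrees(np.arctan2(d[1],d[0])))
n=np.array([-d[1],d[0]])/np.linalg.norm(d)
for s in(1,-1): print((A+B)/2+s*n*.06)
A2,B2=[atz(c,*p,.012)[:2] for p in [(216,159),(353.5,159)]]; print(A2,B2,(A2+B2)/2,np.degrees(np.arctan2(*(B2-A2)[::-1])))
Q=[atz(c,*p,.105)[:2] for p in [(207,221),(355,221),(347,344),(214,344)]]; print('plate',np.mean(Q,0),np.degrees(np.arctan2(*(Q[1]-Q[0])[::-1])),np.degrees(np.arctan2(*(Q[2]-Q[3])[::-1])))
crop=cv2.imread('pics/w3.png')[190:330,210:360]; cv2.imwrite('pics/w3d.png',cv2.resize(crop,None,fx=4,fy=4,interpolation=cv2.INTER_CUBIC))
"
```

```text
len 0.11887084248339982 ang 113.40501681241133
[0.36859964 0.25172586]
[0.47872603 0.29939325]
[0.45461312 0.23601373] [0.41599423 0.32523899] [0.43530367 0.28062636] 113.40415406078019
plate [0.47803052 0.29580341] 113.40258795850094 113.41430812206119
```

View pics/w3d.png

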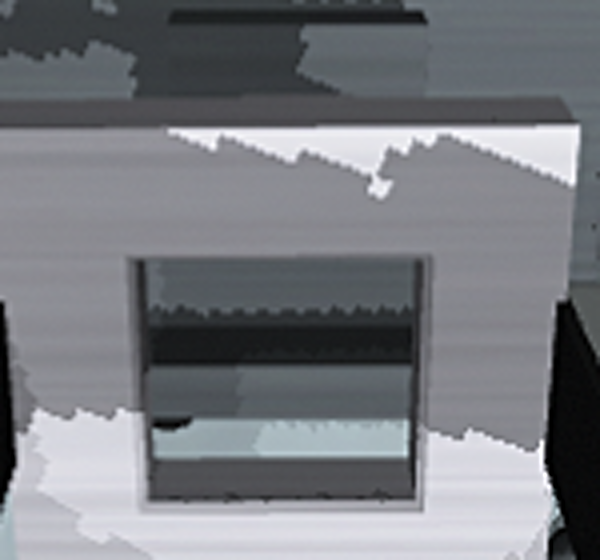

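Emit:
jog_arm(
  motion=[
    {"xyz": [0.5,3.5,0],"twist": [0,0,0],"gripper": 60},
    {"xyz": [0,0,-15],"twist": [0,0,0],"gripper": 60},
    {"xyz": [0,0,-15],"twist": [0,0,0],"gripper": 60},
    {"xyz": [0,0,-5],"twist": [0,0,0],"gripper": 60},
    {"xyz": [0,0,0],"twist": [0,0,0],"gripper": 60},
  ],
)

```text
time_s: 7.02
tcp_pos: [0.4785, 0.2998, 0.0546]
eef_rot: [0.638, -3.075, 0.0]
contact_force: [-0.5, -0.6, -2.0]
grip_width: 0.0638
gripper_force: 78.4
```

Emit:
jog_arm(
  motion=[
    {"xyz": [0,0,-5],"twist": [0,0,0],"gripper": 60},
    {"xyz": [0,0,-5],"twist": [0,0,0],"gripper": 60},
    {"xyz": [0,0,-5],"twist": [0,0,0],"gripper": 60},
    {"xyz": [0,0,-5],"twist": [0,0,0],"gripper": 60},
    {"xyz": [0,0,-5],"twist": [0,0,0],"gripper": 60},
  ],
)

```text
time_s: 7.43
tcp_pos: [0.4791, 0.3, 0.0299]
eef_rot: [-0.638, 3.076, 0.0]
contact_force: [0.3, 0.2, -2.7]
grip_width: 0.0638
gripper_force: 78.5
```

Emit:
jog_arm(
  motion=[
    {"xyz": [0,0,-3],"twist": [0,0,0],"gripper": 60},
    {"xyz": [0,0,-3],"twist": [0,0,0],"gripper": 60},
    {"xyz": [0,0,-1],"twist": [0,0,0],"gripper": 60},
    {"xyz": [0,0,0],"twist": [0,0,0],"gripper": 60},
    {"xyz": [0,0,0],"twist": [0,0,0],"gripper": 60},
  ],
)

```text
time_s: 7.85
tcp_pos: [0.479, 0.3001, 0.0233]
eef_rot: [-0.638, 3.076, 0.0]
contact_force: [-0.3, -0.2, -2.5]
grip_width: 0.0636
gripper_force: 78.5
```

Emit:
jog_arm(
  motion=[
    {"xyz": [0,0,-2],"twist": [0,0,0],"gripper": 60},
    {"xyz": [0,0,-2],"twist": [0,0,0],"gripper": 60},
    {"xyz": [0,0,-1.5],"twist": [0,0,0],"gripper": 60},
    {"xyz": [0,0,0],"twist": [0,0,0],"gripper": 60},
    {"xyz": [0,0,0],"twist": [0,0,0],"gripper": 60},
  ],
)

```text
time_s: 8.27
tcp_pos: [0.4789, 0.3, 0.0177]
eef_rot: [0.638, -3.076, 0.0]
contact_force: [0.5, -0.3, -1.8]
grip_width: 0.0636
gripper_force: 78.5
```

Emit:
jog_arm(
  motion=[
    {"xyz": [0,0,-1],"twist": [0,0,0],"gripper": 60},
    {"xyz": [0,0,-0.8],"twist": [0,0,0],"gripper": 60},
    {"xyz": [0,0,0],"twist": [0,0,0],"gripper": 60},
    {"xyz": [0,0,0],"twist": [0,0,0],"gripper": 60},
    {"xyz": [0,0,0],"twist": [0,0,0],"gripper": 60},
  ],
)

```text
time_s: 8.68
tcp_pos: [0.479, 0.3001, 0.016]
eef_rot: [-0.638, 3.076, 0.0]
contact_force: [0.1, -0.5, 0.2]
grip_width: 0.0636
gripper_force: 78.6
```

Emit:
jog_arm(
  motion=[
    {"xyz": [0,0,-0.3],"twist": [0,0,0],"gripper": 60},
    {"xyz": [0,0,0],"twist": [0,0,0],"gripper": 67},
    {"xyz": [0,0,0],"twist": [0,0,0],"gripper": 70},
    {"xyz": [0,0,0],"twist": [0,0,0],"gripper": 78},
    {"xyz": [0,0,0],"twist": [0,0,0],"gripper": 78},
  ],
)

```text
time_s: 9.1
tcp_pos: [0.479, 0.3001, 0.0157]
eef_rot: [-0.638, 3.076, 0.0]
contact_force: [0.1, -0.4, -0.5]
grip_width: 0.0778
gripper_force: 0.0
```

Emit:
jog_arm(
  motion=[
    {"xyz": [0,0,0],"twist": [0,0,0],"gripper": 78},
    {"xyz": [0,0,10],"twist": [0,0,0],"gripper": 78},
    {"xyz": [0,0,25],"twist": [0,0,0],"gripper": 78},
    {"xyz": [0,0,30],"twist": [0,0,0],"gripper": 78},
    {"xyz": [0,0,40],"twist": [0,0,0],"gripper": 78},
  ],
)

```text
time_s: 9.52
tcp_pos: [0.4778, 0.2995, 0.1211]
eef_rot: [0.638, -3.073, 0.001]
contact_force: [1.8, 0.6, -0.0]
grip_width: 0.078
gripper_force: 0.0
```

```bash
python3 -c "
from h import *
c=snap('wrist','w4');s=state();print(s['tcp_pos'],s['eef_rot'],s['contact_force'],s['grip_width'])"
```

```text
[0.48073911 0.30086964 0.12955938] [-6.37034347e-01  3.06924766e+00  2.31692630e-03] [ 2.51270848 -0.06640876  9.10958028] 0.07759441724661714
```

View pics/w4.png

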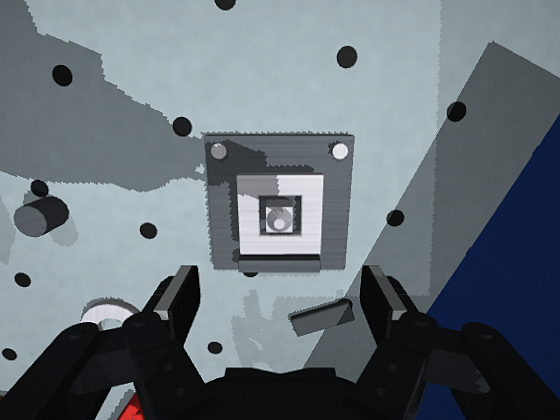

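Plate seated: it surrounds the mandrel (tip at 280,222; hole centre 280,214) and is parallel to the jig. Now over to the square tube.

Emit:
jog_arm(
  motion=[
    {"xyz": [0,0,25],"twist": [0,0,0],"gripper": 78},
    {"xyz": [8,-15,25],"twist": [0,0,-0.025],"gripper": 78},
    {"xyz": [9,-17,20],"twist": [0,0,-0.025],"gripper": 78},
    {"xyz": [9,-17,10],"twist": [0,0,-0.025],"gripper": 78},
    {"xyz": [9,-17,0],"twist": [0,0,-0.025],"gripper": 78},
  ],
)

```text
time_s: 9.98
tcp_pos: [0.5151, 0.2336, 0.204]
eef_rot: [-0.482, 3.1, 0.001]
contact_force: [0.2, -0.4, -0.4]
grip_width: 0.0778
gripper_force: 0.0
```

Emit:
jog_arm(
  motion=[
    {"xyz": [9,-17,0],"twist": [0,0,-0.025],"gripper": 78},
    {"xyz": [9,-17,0],"twist": [0,0,-0.025],"gripper": 78},
    {"xyz": [9,-17,0],"twist": [0,0,-0.025],"gripper": 78},
    {"xyz": [9,-17,0],"twist": [0,0,-0.025],"gripper": 78},
    {"xyz": [9,-17,0],"twist": [0,0,-0.025],"gripper": 78},
  ],
)

```text
time_s: 10.4
tcp_pos: [0.5592, 0.1481, 0.2015]
eef_rot: [-0.287, 3.128, 0.0]
contact_force: [0.8, 1.0, -0.8]
grip_width: 0.078
gripper_force: 0.0
```

Emit:
jog_arm(
  motion=[
    {"xyz": [9,-17,0],"twist": [0,0,-0.025],"gripper": 78},
    {"xyz": [9,-17,0],"twist": [0,0,-0.025],"gripper": 78},
    {"xyz": [9,-17,0],"twist": [0,0,-0.025],"gripper": 78},
    {"xyz": [9,-17,0],"twist": [0,0,-0.025],"gripper": 78},
    {"xyz": [9,-17,0],"twist": [0,0,-0.025],"gripper": 78},
  ],
)

```text
time_s: 10.82
tcp_pos: [0.6042, 0.0631, 0.2015]
eef_rot: [-0.091, 3.14, -0.0]
contact_force: [-0.1, 0.4, -0.1]
grip_width: 0.0781
gripper_force: 0.0
```

Emit:
jog_arm(
  motion=[
    {"xyz": [9,-17,0],"twist": [0,0,-0.025],"gripper": 78},
    {"xyz": [9,-17,0],"twist": [0,0,-0.025],"gripper": 78},
    {"xyz": [9,-17,0],"twist": [0,0,-0.025],"gripper": 78},
    {"xyz": [2,-2,0],"twist": [0,0,-0.025],"gripper": 78},
    {"xyz": [0,0,0],"twist": [0,0,0],"gripper": 78},
  ],
)

```text
time_s: 11.23
tcp_pos: [0.6332, 0.0103, 0.201]
eef_rot: [0.068, 3.141, 0.0]
contact_force: [-0.0, 0.3, 0.5]
grip_width: 0.0783
gripper_force: 0.0
```

```bash
python3 -c "
from h import *
c=snap('wrist','w5');s=state();print(s['tcp_pos'],s['eef_rot'],s['contact_force'],s['joints'])
cv2.imwrite('pics/w5c.png',cv2.resize(cv2.imread('pics/w5.png')[100:400,100:460],None,fx=2,fy=2,interpolation=cv2.INTER_CUBIC))"
```

```text
[0.63282816 0.01108015 0.20098841] [-6.47685737e-02 -3.14089363e+00 -2.59859710e-04] [-0.54254211 -0.7971809  -0.0179416 ] [-1.11214277e-01  4.60800835e-01  1.77507325e-01  1.28754894e+00
  1.61925027e-04 -6.99779939e-02]
```

View pics/w5c.png

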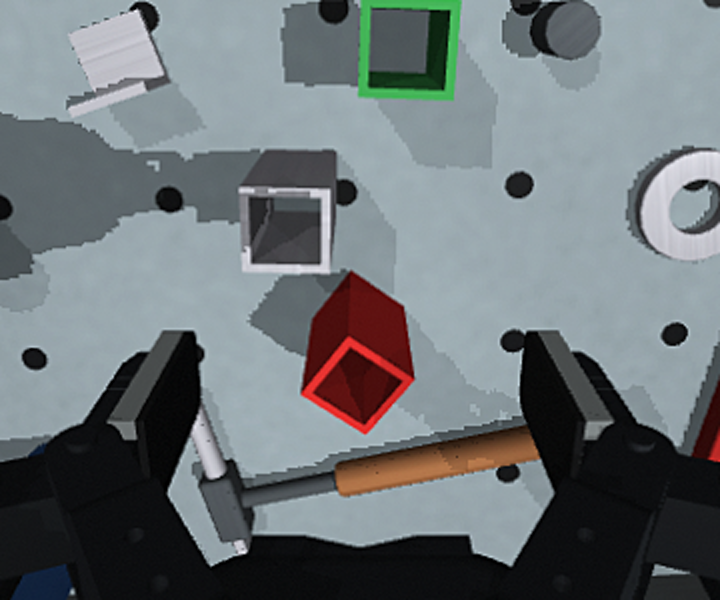

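```bash
python3 -c "
from h import *
c=load('w5');w=load('w1')
f=lambda p:(100+p[0]/2-.25,100+p[1]/2-.25)
Q=np.array([atz(c,*f(p),.08)[:2] for p in [(240,187),(331,187),(329,271),(243,272)]])
e=np.roll(Q,-1,0)-Q;print(Q.mean(0),np.hypot(*e.T),np.degrees(np.arctan2(e[:,1],e[:,0]))%90)
print(tri([(c,*f((286,228.5))),(w,229,360.5)]))
print('yaw',2*np.degrees(np.arctan2(-3.1409,-.0648)))
Q=np.array([atz(c,*f(p),.08)[:2] for p in [(351,337),(414,378),(365,434),(301,393)]]);print('red',Q)
img=c['color'].astype(int)
"
```

```text
[ 0.64415792 -0.02376679] [0.03983191 0.0398258  0.0394016  0.04034232] [87.48670777 85.34857649 88.25820956 85.99247751]
[ 0.64365841 -0.02278039  0.07735964]
yaw -182.36380647610568
red [[ 0.69909821  0.00282544]
 [ 0.72287222  0.03234831]
 [ 0.75434358  0.00720785]
 [ 0.72896724 -0.02318626]]
```

Emit:
jog_arm(
  motion=[
    {"xyz": [5.5,-17,0],"twist": [0,0,-0.015],"gripper": 78},
    {"xyz": [5.8,-17.5,0],"twist": [0,0,0],"gripper": 78},
    {"xyz": [0,0,-10],"twist": [0,0,0],"gripper": 78},
    {"xyz": [0,0,-25],"twist": [0,0,0],"gripper": 78},
    {"xyz": [0,0,-25],"twist": [0,0,0],"gripper": 78},
  ],
)

```text
time_s: 11.7
tcp_pos: [0.6445, -0.0227, 0.1411]
eef_rot: [0.085, 3.138, -0.0]
contact_force: [0.8, 0.1, -0.4]
grip_width: 0.0781
gripper_force: 0.0
```

Emit:
jog_arm(
  motion=[
    {"xyz": [0,0,-25],"twist": [0,0,0],"gripper": 78},
    {"xyz": [0,0,-25],"twist": [0,0,0],"gripper": 78},
    {"xyz": [0,0,-20],"twist": [0,0,0],"gripper": 78},
    {"xyz": [0,0,-10],"twist": [0,0,0],"gripper": 78},
    {"xyz": [0,0,-5],"twist": [0,0,0],"gripper": 78},
  ],
)

```text
time_s: 12.12
tcp_pos: [0.6433, -0.0225, 0.0548]
eef_rot: [-0.085, -3.139, -0.001]
contact_force: [0.2, -0.3, 0.2]
grip_width: 0.0779
gripper_force: 0.0
```

```bash
python3 -c "
from h import *
c=snap('wrist','w6');s=state();print(s['tcp_pos'],s['eef_rot'],s['contact_force'])"
```

```text
[ 0.64363044 -0.0226758   0.05481601] [-8.58192613e-02 -3.13903732e+00 -4.34213407e-04] [-0.32150087 -0.63146442 -0.37626904]
```

View pics/w6.png

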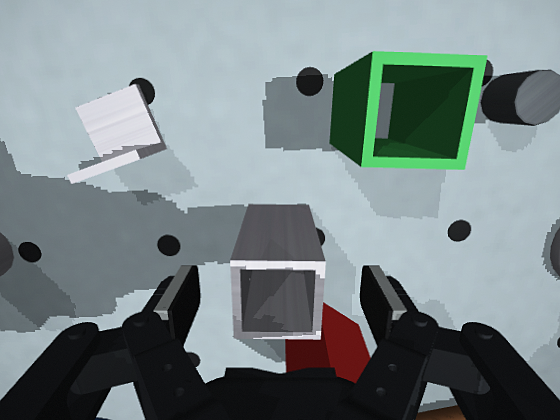

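Grey tube rim centred at (278,300) between the pads, with red behind it and green well ahead. Closing lower down.

Emit:
jog_arm(
  motion=[
    {"xyz": [0,0,-12],"twist": [0,0,0],"gripper": 78},
    {"xyz": [0,0,-10],"twist": [0,0,0],"gripper": 78},
    {"xyz": [0,0,-5],"twist": [0,0,0],"gripper": 70},
    {"xyz": [0,0,0],"twist": [0,0,0],"gripper": 56},
    {"xyz": [0,0,0],"twist": [0,0,0],"gripper": 48},
  ],
  squeeze=40,
)

```text
time_s: 12.58
tcp_pos: [0.6443, -0.0234, 0.0291]
eef_rot: [0.087, 3.14, -0.0]
contact_force: [0.1, -0.0, 0.7]
grip_width: 0.0485
gripper_force: 0.0
```

Emit:
jog_arm(
  motion=[
    {"xyz": [0,0,0],"twist": [0,0,0],"gripper": 44},
    {"xyz": [0,0,0],"twist": [0,0,0],"gripper": 40},
    {"xyz": [0,0,0],"twist": [0,0,0],"gripper": 34},
    {"xyz": [0,0,0],"twist": [0,0,0],"gripper": 34},
    {"xyz": [0,0,0],"twist": [0,0,0],"gripper": 34},
  ],
)

```text
time_s: 13.0
tcp_pos: [0.6447, -0.0236, 0.0295]
eef_rot: [0.088, 3.139, -0.0]
contact_force: [-0.6, -0.9, 6.5]
grip_width: 0.0395
gripper_force: 40.2
```

Emit:
jog_arm(
  motion=[
    {"xyz": [0,0,0],"twist": [0,0,0],"gripper": 34},
    {"xyz": [0,0,3],"twist": [0,0,0],"gripper": 34},
    {"xyz": [0,0,12],"twist": [0,0,0],"gripper": 34},
    {"xyz": [0,0,20],"twist": [0,0,0],"gripper": 34},
    {"xyz": [0,0,25],"twist": [0,0,0],"gripper": 34},
  ],
  squeeze=70,
)

```text
time_s: 13.42
tcp_pos: [0.6432, -0.0233, 0.0881]
eef_rot: [-0.088, -3.137, -0.001]
contact_force: [0.8, 0.1, -3.4]
grip_width: 0.0393
gripper_force: 70.7
```

Emit:
jog_arm(
  motion=[
    {"xyz": [0,0,25],"twist": [0,0,0],"gripper": 34},
    {"xyz": [0,0,25],"twist": [0,0,0],"gripper": 34},
    {"xyz": [0,0,25],"twist": [0,0,0],"gripper": 34},
    {"xyz": [0,0,20],"twist": [0,0,0],"gripper": 34},
    {"xyz": [-5,10,15],"twist": [0,0,0.024],"gripper": 34},
  ],
)

```text
time_s: 13.83
tcp_pos: [0.6399, -0.0146, 0.2005]
eef_rot: [0.052, 3.14, -0.001]
contact_force: [0.2, -0.5, -3.4]
grip_width: 0.039
gripper_force: 70.8
```

Emit:
jog_arm(
  motion=[
    {"xyz": [-9,18,0],"twist": [0,0,0.026],"gripper": 34},
    {"xyz": [-9,18,0],"twist": [0,0,0.026],"gripper": 34},
    {"xyz": [-9,18,0],"twist": [0,0,0.026],"gripper": 34},
    {"xyz": [-9,18,0],"twist": [0,0,0.026],"gripper": 34},
    {"xyz": [-9,18,0],"twist": [0,0,0.026],"gripper": 34},
  ],
)

```text
time_s: 14.25
tcp_pos: [0.5935, 0.0773, 0.1987]
eef_rot: [0.156, -3.137, -0.0]
contact_force: [0.1, 0.3, -2.7]
grip_width: 0.0393
gripper_force: 70.8
```

Emit:
jog_arm(
  motion=[
    {"xyz": [-9,18,0],"twist": [0,0,0.026],"gripper": 34},
    {"xyz": [-9,18,0],"twist": [0,0,0.026],"gripper": 34},
    {"xyz": [-9,18,0],"twist": [0,0,0.026],"gripper": 34},
    {"xyz": [-9,18,0],"twist": [0,0,0.026],"gripper": 34},
    {"xyz": [-9,18,0],"twist": [0,0,0.026],"gripper": 34},
  ],
)

```text
time_s: 14.67
tcp_pos: [0.5485, 0.1673, 0.1987]
eef_rot: [0.36, -3.12, -0.0]
contact_force: [0.6, -0.0, -3.9]
grip_width: 0.039
gripper_force: 70.8
```

Emit:
jog_arm(
  motion=[
    {"xyz": [-9,18,0],"twist": [0,0,0.026],"gripper": 34},
    {"xyz": [-9,18,0],"twist": [0,0,0.026],"gripper": 34},
    {"xyz": [-9,18,0],"twist": [0,0,0.026],"gripper": 34},
    {"xyz": [-9,18,0],"twist": [0,0,0.026],"gripper": 34},
    {"xyz": [-9,18,0],"twist": [0,0,0.026],"gripper": 34},
  ],
)

```text
time_s: 15.08
tcp_pos: [0.5035, 0.2573, 0.1987]
eef_rot: [0.562, -3.09, 0.0]
contact_force: [1.0, -0.6, -3.6]
grip_width: 0.0394
gripper_force: 70.8
```

Emit:
jog_arm(
  motion=[
    {"xyz": [-9,18,0],"twist": [0,0,0.026],"gripper": 34},
    {"xyz": [-9,18,0],"twist": [0,0,0.024],"gripper": 34},
    {"xyz": [-7,8,0],"twist": [0,0,0],"gripper": 34},
    {"xyz": [0,0,0],"twist": [0,0,0],"gripper": 34},
    {"xyz": [0,0,0],"twist": [0,0,0],"gripper": 34},
  ],
)

```text
time_s: 15.5
tcp_pos: [0.479, 0.3004, 0.1987]
eef_rot: [0.637, -3.076, 0.0]
contact_force: [-0.1, 0.1, -3.0]
grip_width: 0.0394
gripper_force: 70.9
```

```bash
python3 -c "
from h import *
c=snap('wrist','w7');s=state();print(s['tcp_pos'],s['eef_rot'],s['contact_force'],s['grip_width'])
print(2*np.degrees(np.arctan2(s['eef_rot'][1],s['eef_rot'][0])))
print(proj(c,[.4787,.2994,.05]))
cv2.imwrite('pics/w7c.png',cv2.resize(cv2.imread('pics/w7.png')[110:410,100:460],None,fx=2,fy=2,interpolation=cv2.INTER_CUBIC))"
```

```text
[0.47940356 0.30005087 0.198688  ] [ 6.36007961e-01 -3.07651628e+00  5.00972414e-04] [ 0.19947934  0.16494027 -3.08485877] 0.03941055241423911
-156.63957310936257
(np.float64(279.2538122210867), np.float64(192.7302919681578))
```

View pics/w7c.png

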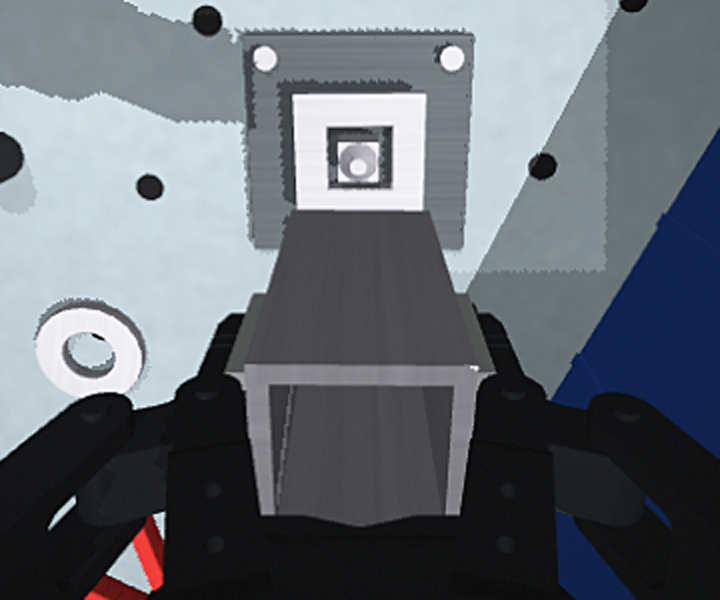

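Mandrel tip at crop (359,165), i.e. native (279.5,192.3), within 0.5 px of prediction, so the tube is aligned. Lowering.

Emit:
jog_arm(
  motion=[
    {"xyz": [-0.4,-0.6,-15],"twist": [0,0,0],"gripper": 34},
    {"xyz": [0,0,-25],"twist": [0,0,0],"gripper": 34},
    {"xyz": [0,0,-25],"twist": [0,0,0],"gripper": 34},
    {"xyz": [0,0,-25],"twist": [0,0,0],"gripper": 34},
    {"xyz": [0,0,-15],"twist": [0,0,0],"gripper": 34},
  ],
)

```text
time_s: 15.97
tcp_pos: [0.4785, 0.2985, 0.0914]
eef_rot: [0.634, -3.075, 0.001]
contact_force: [-1.2, -0.6, -2.9]
grip_width: 0.0398
gripper_force: 70.9
```

Emit:
jog_arm(
  motion=[
    {"xyz": [0,0,-6],"twist": [0,0,0],"gripper": 34},
    {"xyz": [0,0,-6],"twist": [0,0,0],"gripper": 34},
    {"xyz": [0,0,-6],"twist": [0,0,0],"gripper": 34},
    {"xyz": [0,0,-6],"twist": [0,0,0],"gripper": 34},
    {"xyz": [0,0,-4],"twist": [0,0,0],"gripper": 34},
  ],
)

```text
time_s: 16.38
tcp_pos: [0.4792, 0.2999, 0.0656]
eef_rot: [-0.636, 3.076, 0.0]
contact_force: [0.4, 0.5, -3.9]
grip_width: 0.0389
gripper_force: 70.8
```

Emit:
jog_arm(
  motion=[
    {"xyz": [0,0,-2],"twist": [0,0,0],"gripper": 34},
    {"xyz": [0,0,-2],"twist": [0,0,0],"gripper": 34},
    {"xyz": [0,0,-1],"twist": [0,0,0],"gripper": 34},
    {"xyz": [0,0,0],"twist": [0,0,0],"gripper": 34},
    {"xyz": [0,0,0],"twist": [0,0,0],"gripper": 34},
  ],
)

```text
time_s: 16.8
tcp_pos: [0.479, 0.3, 0.0609]
eef_rot: [-0.637, 3.076, 0.0]
contact_force: [0.2, 0.1, -2.3]
grip_width: 0.0389
gripper_force: 70.8
```

Emit:
jog_arm(
  motion=[
    {"xyz": [0,0,-1],"twist": [0,0,0],"gripper": 34},
    {"xyz": [0,0,-0.6],"twist": [0,0,0],"gripper": 34},
    {"xyz": [0,0,0],"twist": [0,0,0],"gripper": 34},
    {"xyz": [0,0,0],"twist": [0,0,0],"gripper": 34},
    {"xyz": [0,0,0],"twist": [0,0,0],"gripper": 34},
  ],
)

```text
time_s: 17.22
tcp_pos: [0.479, 0.3, 0.0595]
eef_rot: [-0.637, 3.076, 0.0]
contact_force: [-3.0, -0.6, 5.7]
grip_width: 0.0391
gripper_force: 71.6
```

Emit:
jog_arm(
  motion=[
    {"xyz": [0,0,0],"twist": [0,0,0],"gripper": 40},
    {"xyz": [0,0,0],"twist": [0,0,0],"gripper": 43},
    {"xyz": [0,0,0],"twist": [0,0,0],"gripper": 50},
    {"xyz": [0,0,0],"twist": [0,0,0],"gripper": 60},
    {"xyz": [0,0,0],"twist": [0,0,0],"gripper": 66},
  ],
)

```text
time_s: 17.63
tcp_pos: [0.4789, 0.2999, 0.059]
eef_rot: [0.637, -3.076, 0.0]
contact_force: [-0.5, -0.0, -0.3]
grip_width: 0.0658
gripper_force: 0.0
```

Emit:
jog_arm(
  motion=[
    {"xyz": [0,0,5],"twist": [0,0,0],"gripper": 66},
    {"xyz": [0,0,20],"twist": [0,0,0],"gripper": 66},
    {"xyz": [0,0,35],"twist": [0,0,0],"gripper": 66},
    {"xyz": [0,0,35],"twist": [0,0,0],"gripper": 75},
    {"xyz": [0,0,35],"twist": [0,0,0],"gripper": 80},
  ],
)

```text
time_s: 18.05
tcp_pos: [0.4784, 0.2997, 0.191]
eef_rot: [0.637, -3.076, 0.0]
contact_force: [1.3, 1.0, -0.4]
grip_width: 0.08
gripper_force: 0.0
```

Emit:
jog_arm(
  motion=[
    {"xyz": [0,0,20],"twist": [0,0,0],"gripper": 80},
    {"xyz": [0,0,0],"twist": [0,0,0],"gripper": 80},
    {"xyz": [0,0,0],"twist": [0,0,0],"gripper": 80},
    {"xyz": [0,0,0],"twist": [0,0,0],"gripper": 80},
    {"xyz": [0,0,0],"twist": [0,0,0],"gripper": 80},
  ],
)

```text
time_s: 18.47
tcp_pos: [0.4784, 0.2997, 0.208]
eef_rot: [0.636, -3.075, 0.001]
contact_force: [0.6, 0.1, 0.1]
grip_width: 0.08
gripper_force: 0.0
```

```bash
cat > ell.py <<'E'
from h import *
# circle fit: bright blob near predicted centre, contour points back-projected to plane z, circle fitted
def disc(c,P,th=190,R=.033):
    g=cv2.cvtColor(c['color'],cv2.COLOR_RGB2GRAY); hsv=cv2.cvtColor(c['color'],cv2.COLOR_RGB2HSV)
    m=((g>th)&(hsv[:,:,1]<30)).astype(np.uint8)
    n,l,st,_=cv2.connectedComponentsWithStats(m); u,v=proj(c,P)
    best=None
    for i in range(1,n):
        if st[i,4]<100: continue
        cs,_=cv2.findContours((l==i).astype(np.uint8),cv2.RETR_EXTERNAL,cv2.CHAIN_APPROX_NONE)
        k=max(cs,key=len)[:,0].astype(float); d=np.hypot(*(k.mean(0)-[u,v]))
        if best is None or d<best[0]: best=(d,k,st[i])
    k=best[1]; X=np.array([atz(c,*p,P[2])[:2] for p in k])
    A=np.c_[2*X,np.ones(len(X))]; s=np.linalg.lstsq(A,(X**2).sum(1),rcond=None)[0]
    return s[:2].round(4),np.sqrt(s[2]+s[0]**2+s[1]**2).round(4),best[2],best[0].round(1)
if __name__=='__main__':
    c=snap('wrist','w8'); s=state(); print(s['tcp_pos'],s['contact_force'],s['grip_width'])
    for n in ['w1','w4','w5','w7','w8']:
        for th in (170,200): 
            try: print(n,th,disc(load(n),(.664,.199,.01),th))
            except Exception as e: print(n,e)
    T=load('top0'); print(disc(T,(.664,.199,.01),170))
E
python3 ell.py
```

```text
[0.47835852 0.29969979 0.20798987] [-0.52104671  0.4769594   0.4852232 ] 0.07993442003680315
w1 170 (array([0.6575, 0.1863]), np.float64(0.0173), array([353, 360,  25,  23, 225], dtype=int32), np.float64(10.7))
w1 200 (array([ 0.4235, -0.0108]), np.float64(0.031), array([273, 162,  55,  20, 103], dtype=int32), np.float64(220.5))
w4 170 (array([0.6475, 0.1871]), np.float64(0.0167), array([ 80, 304,  53,  26, 714], dtype=int32), np.float64(14.8))
w4 200 (array([0.6505, 0.189 ]), np.float64(0.0171), array([ 81, 305,  51,  19, 578], dtype=int32), np.float64(18.6))
w5 170 (array([0.6646, 0.199 ]), np.float64(0.0314), array([ 421,  176,   57,   54, 1738], dtype=int32), np.float64(0.1))
w5 200 (array([0.661, 0.194]), np.float64(0.0234), array([421, 176,  48,  51, 792], dtype=int32), np.float64(8.3))
w7 170 (array([0.6479, 0.1457]), np.float64(0.1386), array([    0,   148,   239,   202, 32175], dtype=int32), np.float64(59.2))
w7 200 (array([0.6404, 0.1437]), np.float64(0.1188), array([    0,   149,   239,   201, 26074], dtype=int32), np.float64(51.1))
w8 170 (array([0.5364, 0.2088]), np.float64(0.1875), array([    0,     0,   419,   384, 74657], dtype=int32), np.float64(119.3))
w8 200 (array([0.6629, 0.193 ]), np.float64(0.0244), array([122, 262,  48,  44, 891], dtype=int32), np.float64(5.2))
(array([ 0.4284, -0.0087]), np.float64(0.0352), array([291, 253,  32,  32, 446], dtype=int32), np.float64(128.3))
```

Emit:
jog_arm(
  motion=[
    {"xyz": [15,-8,0],"twist": [0,0,0],"gripper": 80},
    {"xyz": [16,-8.5,0],"twist": [0,0,0],"gripper": 80},
    {"xyz": [16,-8.5,0],"twist": [0,0,0],"gripper": 80},
    {"xyz": [16,-8.5,0],"twist": [0,0,0],"gripper": 80},
    {"xyz": [16,-8.5,0],"twist": [0,0,0],"gripper": 80},
  ],
)

```text
time_s: 18.93
tcp_pos: [0.5589, 0.257, 0.2083]
eef_rot: [0.636, -3.075, 0.0]
contact_force: [0.0, 0.6, -0.3]
grip_width: 0.0803
gripper_force: 0.0
```

Emit:
jog_arm(
  motion=[
    {"xyz": [16,-8.5,0],"twist": [0,0,0],"gripper": 80},
    {"xyz": [16,-8.5,0],"twist": [0,0,0],"gripper": 80},
    {"xyz": [16,-8.5,0],"twist": [0,0,0],"gripper": 80},
    {"xyz": [16,-8.5,0],"twist": [0,0,0],"gripper": 80},
    {"xyz": [16,-8.5,0],"twist": [0,0,0],"gripper": 80},
  ],
)

```text
time_s: 19.35
tcp_pos: [0.6389, 0.2143, 0.2081]
eef_rot: [0.636, -3.075, 0.0]
contact_force: [-0.5, 0.5, -0.1]
grip_width: 0.0805
gripper_force: 0.0
```

Emit:
jog_arm(
  motion=[
    {"xyz": [16,-8.5,-15],"twist": [0,0,0],"gripper": 80},
    {"xyz": [10,-7.5,-25],"twist": [0,0,0],"gripper": 80},
    {"xyz": [0,0,-25],"twist": [0,0,0],"gripper": 80},
    {"xyz": [0,0,-15],"twist": [0,0,0],"gripper": 80},
    {"xyz": [0,0,0],"twist": [0,0,0],"gripper": 80},
  ],
)

```text
time_s: 19.77
tcp_pos: [0.6626, 0.1983, 0.1247]
eef_rot: [0.634, -3.07, -0.0]
contact_force: [-0.9, 0.2, -0.6]
grip_width: 0.0801
gripper_force: 0.0
```

```bash
python3 -c "
from ell import *
c=snap('wrist','w9'); s=state(); print(s['tcp_pos'],s['eef_rot'],s['contact_force'])
for th in (150,160,170,185,200): print(th,disc(c,(.6645,.199,.01),th))
print(tri([(load('w5'),*proj(load('w5'),(.6646,.199,.01))),(load('w7'),145.25,285.75)]))"
```

```text
[0.66319243 0.19870931 0.12709   ] [ 6.35397584e-01 -3.07277574e+00 -1.52276650e-04] [ 0.45634952 -0.21019194  0.31386726]
150 (array([0.6633, 0.1963]), np.float64(0.0083), array([264, 194,  29,  20, 181], dtype=int32), np.float64(2.9))
160 (array([0.6634, 0.1966]), np.float64(0.0082), array([264, 194,  29,  20, 173], dtype=int32), np.float64(2.4))
170 (array([0.6653, 0.2001]), np.float64(0.031), array([ 243,  171,   74,   71, 2847], dtype=int32), np.float64(2.2))
185 (array([0.6651, 0.2001]), np.float64(0.0306), array([ 243,  171,   74,   70, 2699], dtype=int32), np.float64(1.8))
200 (array([0.6598, 0.2105]), np.float64(0.0184), array([295, 177,  22,  59, 472], dtype=int32), np.float64(26.5))
[0.6646437  0.19970765 0.00772596]
```

Emit:
jog_arm(
  motion=[
    {"xyz": [1,1.5,-15],"twist": [0,0,0],"gripper": 80},
    {"xyz": [0,0,-25],"twist": [0,0,0],"gripper": 80},
    {"xyz": [0,0,-25],"twist": [0,0,0],"gripper": 80},
    {"xyz": [0,0,-20],"twist": [0,0,0],"gripper": 80},
    {"xyz": [0,0,-15],"twist": [0,0,0],"gripper": 80},
  ],
  squeeze=40,
)

```text
time_s: 20.23
tcp_pos: [0.6651, 0.2008, 0.0286]
eef_rot: [0.637, -3.076, 0.0]
contact_force: [-0.0, 0.1, -0.1]
grip_width: 0.0799
gripper_force: 0.0
```

Emit:
jog_arm(
  motion=[
    {"xyz": [0,0,-10],"twist": [0,0,0],"gripper": 80},
    {"xyz": [0,0,-5],"twist": [0,0,0],"gripper": 80},
    {"xyz": [0,0,-4],"twist": [0,0,0],"gripper": 80},
    {"xyz": [0,0,0],"twist": [0,0,0],"gripper": 80},
    {"xyz": [0,0,0],"twist": [0,0,0],"gripper": 80},
  ],
)

```text
time_s: 20.65
tcp_pos: [0.6654, 0.201, 0.011]
eef_rot: [-0.637, 3.075, -0.0]
contact_force: [0.1, -0.8, 0.0]
grip_width: 0.08
gripper_force: 0.0
```

```bash
python3 -c "
from ell import *
c=snap('wrist','w10'); s=state(); print(s['tcp_pos'],s['eef_rot'],s['contact_force'])
for th in (150,170,185,200): print(th,disc(c,(.6645,.199,.01),th))"
```

```text
[0.66541194 0.20101833 0.01105819] [-6.36587595e-01  3.07510515e+00 -9.96405875e-05] [-0.22619382  0.19375203 -0.02552443]
150 (array([0.6749, 0.2034]), np.float64(0.0232), array([ 216,  269,  121,   56, 3396], dtype=int32), np.float64(29.1))
170 (array([0.6739, 0.202 ]), np.float64(0.0226), array([ 217,  269,  119,   50, 3207], dtype=int32), np.float64(27.1))
185 (array([0.684 , 0.1929]), np.float64(0.0127), array([ 217,  270,   68,   48, 1337], dtype=int32), np.float64(38.4))Traceback (most recent call last):
  File "<string>", line 4, in <module>
    for th in (150,170,185,200): print(th,disc(c,(.6645,.199,.01),th))
                                          ~~~~^^^^^^^^^^^^^^^^^^^^^^^
  File "ell.py", line 13, in disc
    k=best[1]; X=np.array([atz(c,*p,P[2])[:2] for p in k])
      ~~~~^^^
TypeError: 'NoneType' object is not subscriptable
```

Emit:
jog_arm(
  motion=[
    {"xyz": [-0.4,-0.8,-7],"twist": [0,0,0],"gripper": 80},
    {"xyz": [0,0,-5],"twist": [0,0,0],"gripper": 80},
    {"xyz": [0,0,-3.5],"twist": [0,0,0],"gripper": 75},
    {"xyz": [0,0,0],"twist": [0,0,0],"gripper": 71},
    {"xyz": [0,0,0],"twist": [0,0,0],"gripper": 69},
  ],
)

```text
time_s: 21.12
tcp_pos: [0.6642, 0.2, -0.0057]
eef_rot: [0.637, -3.076, 0.0]
contact_force: [0.1, -1.4, -0.2]
grip_width: 0.0689
gripper_force: 0.2
```

Emit:
jog_arm(
  motion=[
    {"xyz": [0,0,0],"twist": [0,0,0],"gripper": 60},
    {"xyz": [0,0,0],"twist": [0,0,0],"gripper": 60},
    {"xyz": [0,0,0],"twist": [0,0,0],"gripper": 60},
    {"xyz": [0,0,0],"twist": [0,0,0],"gripper": 60},
    {"xyz": [0,0,0],"twist": [0,0,0],"gripper": 60},
  ],
  squeeze=70,
)

```text
time_s: 21.53
tcp_pos: [0.6645, 0.2, -0.0044]
eef_rot: [-0.637, 3.076, -0.0]
contact_force: [-5.3, -2.2, 10.9]
grip_width: 0.0633
gripper_force: 73.7
```

Emit:
jog_arm(
  motion=[
    {"xyz": [0,0,3],"twist": [0,0,0],"gripper": 60},
    {"xyz": [0,0,10],"twist": [0,0,0],"gripper": 60},
    {"xyz": [0,0,25],"twist": [0,0,0],"gripper": 60},
    {"xyz": [0,0,35],"twist": [0,0,0],"gripper": 60},
    {"xyz": [0,0,35],"twist": [0,0,0],"gripper": 60},
  ],
)

```text
time_s: 21.95
tcp_pos: [0.6638, 0.2, 0.104]
eef_rot: [0.636, -3.075, -0.0]
contact_force: [0.6, 0.2, -1.7]
grip_width: 0.0632
gripper_force: 77.2
```

Emit:
jog_arm(
  motion=[
    {"xyz": [0,0,35],"twist": [0,0,0],"gripper": 60},
    {"xyz": [0,0,0],"twist": [0,0,0],"gripper": 60},
    {"xyz": [0,0,0],"twist": [0,0,0],"gripper": 60},
    {"xyz": [0,0,0],"twist": [0,0,0],"gripper": 60},
    {"xyz": [0,0,0],"twist": [0,0,0],"gripper": 60},
  ],
)

```text
time_s: 22.37
tcp_pos: [0.6638, 0.2, 0.1364]
eef_rot: [0.636, -3.074, -0.0]
contact_force: [0.1, 0.5, -3.0]
grip_width: 0.0632
gripper_force: 77.2
```

Emit:
jog_arm(
  motion=[
    {"xyz": [-11,-23,10],"twist": [0,0,0],"gripper": 60},
    {"xyz": [-11,-23,10],"twist": [0,0,0],"gripper": 60},
    {"xyz": [-11,-23,10],"twist": [0,0,0],"gripper": 60},
    {"xyz": [-11,-23,10],"twist": [0,0,0],"gripper": 60},
    {"xyz": [-11,-23,10],"twist": [0,0,0],"gripper": 60},
  ],
)

```text
time_s: 22.78
tcp_pos: [0.6082, 0.0842, 0.1867]
eef_rot: [0.637, -3.074, -0.001]
contact_force: [0.3, -0.1, -2.1]
grip_width: 0.0633
gripper_force: 77.3
```

Emit:
jog_arm(
  motion=[
    {"xyz": [-11,-23,10],"twist": [0,0,0],"gripper": 60},
    {"xyz": [-11,-23,5],"twist": [0,0,0],"gripper": 60},
    {"xyz": [-11,-23,0],"twist": [0,0,0],"gripper": 60},
    {"xyz": [-11,-23,0],"twist": [0,0,0],"gripper": 60},
    {"xyz": [-11,-23,0],"twist": [0,0,0],"gripper": 60},
  ],
)

```text
time_s: 23.2
tcp_pos: [0.5533, -0.0307, 0.2015]
eef_rot: [0.637, -3.075, -0.001]
contact_force: [0.4, -0.8, -2.9]
grip_width: 0.0627
gripper_force: 77.3
```

Emit:
jog_arm(
  motion=[
    {"xyz": [-11,-23,0],"twist": [0,0,0],"gripper": 60},
    {"xyz": [-11,-23,0],"twist": [0,0,0],"gripper": 60},
    {"xyz": [-11,-23,0],"twist": [0,0,0],"gripper": 60},
    {"xyz": [-11,-23,0],"twist": [0,0,0],"gripper": 60},
    {"xyz": [-11,-23,0],"twist": [0,0,0],"gripper": 60},
  ],
)

```text
time_s: 23.62
tcp_pos: [0.4983, -0.1456, 0.2015]
eef_rot: [0.637, -3.075, -0.002]
contact_force: [0.3, -0.7, -2.3]
grip_width: 0.0632
gripper_force: 77.3
```

Emit:
jog_arm(
  motion=[
    {"xyz": [-11,-23,0],"twist": [0,0,0],"gripper": 60},
    {"xyz": [-11,-23,0],"twist": [0,0,0],"gripper": 60},
    {"xyz": [-11,-23,0],"twist": [0,0,0],"gripper": 60},
    {"xyz": [-11,-23,0],"twist": [0,0,0],"gripper": 60},
    {"xyz": [-11,-23,0],"twist": [0,0,0],"gripper": 60},
  ],
)

```text
time_s: 24.03
tcp_pos: [0.4433, -0.2605, 0.2015]
eef_rot: [0.637, -3.075, -0.003]
contact_force: [0.7, -0.2, -2.0]
grip_width: 0.063
gripper_force: 77.3
```

Emit:
jog_arm(
  motion=[
    {"xyz": [-4,-5,0],"twist": [0,0,0],"gripper": 60},
    {"xyz": [0,0,0],"twist": [0,0,0],"gripper": 60},
    {"xyz": [0,0,0],"twist": [0,0,0],"gripper": 60},
    {"xyz": [0,0,0],"twist": [0,0,0],"gripper": 60},
    {"xyz": [0,0,0],"twist": [0,0,0],"gripper": 60},
  ],
)

```text
time_s: 24.45
tcp_pos: [0.4408, -0.2639, 0.2024]
eef_rot: [0.639, -3.076, -0.001]
contact_force: [0.7, 0.8, -1.9]
grip_width: 0.0628
gripper_force: 77.3
```

```bash
python3 -c "
from h import *
c=snap('wrist','w11');s=state();print(s['tcp_pos'],s['eef_rot'],s['contact_force'],s['grip_width'],s['joints'])
print(proj(c,[.4405,-.2653,.05]),proj(c,[.4405,-.2653,.01]),proj(c,[.646,-.2333,.08]))"
```

```text
[ 0.44086152 -0.26398367  0.20246813] [ 6.38811725e-01 -3.07589968e+00 -4.88399411e-04] [ 0.74910709 -0.51777083 -1.12513782] 0.06284235966845012 [-6.98298917e-01  2.54953315e-01 -1.38847344e-01  1.17727578e+00
  1.46921782e-04 -1.10784278e+00]
(np.float64(278.8339962677063), np.float64(191.54772312494296)) (np.float64(278.9324254491664), np.float64(182.03053567477568)) (np.float64(231.07078674490714), np.float64(376.4151619598))
```

View pics/w11.png

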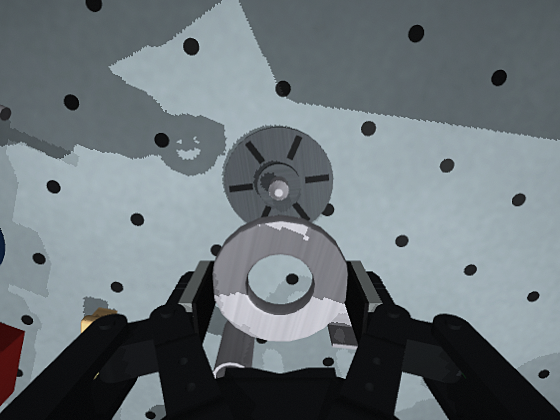

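Wrist view: round plate held flat (hole 282,283). Round mandrel tip at (278.5,190) against prediction (278.8,191.5), so the jig is at about (0.4395,-0.2655). Lowering.

Emit:
jog_arm(
  motion=[
    {"xyz": [-1.2,-1.2,-20],"twist": [0,0,0],"gripper": 60},
    {"xyz": [0,0,-30],"twist": [0,0,0],"gripper": 60},
    {"xyz": [0,0,-30],"twist": [0,0,0],"gripper": 60},
    {"xyz": [0,0,-30],"twist": [0,0,0],"gripper": 60},
    {"xyz": [0,0,-20],"twist": [0,0,0],"gripper": 60},
  ],
)

```text
time_s: 24.92
tcp_pos: [0.4388, -0.2648, 0.0703]
eef_rot: [0.638, -3.075, -0.002]
contact_force: [0.5, 0.1, -2.5]
grip_width: 0.063
gripper_force: 77.2
```

Emit:
jog_arm(
  motion=[
    {"xyz": [0,0,-15],"twist": [0,0,0],"gripper": 60},
    {"xyz": [0,0,-6],"twist": [0,0,0],"gripper": 60},
    {"xyz": [0,0,-6],"twist": [0,0,0],"gripper": 60},
    {"xyz": [0,0,-5],"twist": [0,0,0],"gripper": 60},
    {"xyz": [0,0,-5],"twist": [0,0,0],"gripper": 60},
  ],
)

```text
time_s: 25.33
tcp_pos: [0.4398, -0.2663, 0.0359]
eef_rot: [-0.637, 3.075, -0.002]
contact_force: [0.3, 0.1, -1.8]
grip_width: 0.0629
gripper_force: 77.3
```

Emit:
jog_arm(
  motion=[
    {"xyz": [0,0,-4],"twist": [0,0,0],"gripper": 60},
    {"xyz": [0,0,-4],"twist": [0,0,0],"gripper": 60},
    {"xyz": [0,0,-3],"twist": [0,0,0],"gripper": 60},
    {"xyz": [0,0,0],"twist": [0,0,0],"gripper": 60},
    {"xyz": [0,0,0],"twist": [0,0,0],"gripper": 60},
  ],
)

```text
time_s: 25.75
tcp_pos: [0.4393, -0.2661, 0.0246]
eef_rot: [-0.637, 3.076, 0.0]
contact_force: [-0.6, -0.1, -1.7]
grip_width: 0.0631
gripper_force: 77.3
```

Emit:
jog_arm(
  motion=[
    {"xyz": [0,0,-3],"twist": [0,0,0],"gripper": 60},
    {"xyz": [0,0,-2.5],"twist": [0,0,0],"gripper": 60},
    {"xyz": [0,0,-1.5],"twist": [0,0,0],"gripper": 60},
    {"xyz": [0,0,0],"twist": [0,0,0],"gripper": 60},
    {"xyz": [0,0,0],"twist": [0,0,0],"gripper": 60},
  ],
)

```text
time_s: 26.17
tcp_pos: [0.4392, -0.266, 0.0175]
eef_rot: [0.637, -3.076, -0.0]
contact_force: [-0.0, 0.2, -1.9]
grip_width: 0.063
gripper_force: 77.3
```

Emit:
jog_arm(
  motion=[
    {"xyz": [0,0,-1],"twist": [0,0,0],"gripper": 60},
    {"xyz": [0,0,-0.8],"twist": [0,0,0],"gripper": 60},
    {"xyz": [0,0,0],"twist": [0,0,0],"gripper": 60},
    {"xyz": [0,0,0],"twist": [0,0,0],"gripper": 60},
    {"xyz": [0,0,0],"twist": [0,0,0],"gripper": 60},
  ],
)

```text
time_s: 26.58
tcp_pos: [0.4392, -0.2661, 0.0158]
eef_rot: [0.637, -3.076, -0.0]
contact_force: [0.0, 0.4, -2.1]
grip_width: 0.063
gripper_force: 77.3
```

Emit:
jog_arm(
  motion=[
    {"xyz": [0,0,-0.6],"twist": [0,0,0],"gripper": 60},
    {"xyz": [0,0,0],"twist": [0,0,0],"gripper": 60},
    {"xyz": [0,0,-0.3],"twist": [0,0,0],"gripper": 60},
    {"xyz": [0,0,0],"twist": [0,0,0],"gripper": 60},
    {"xyz": [0,0,0],"twist": [0,0,0],"gripper": 60},
  ],
)

```text
time_s: 27.0
tcp_pos: [0.4393, -0.2661, 0.0156]
eef_rot: [-0.637, 3.076, -0.001]
contact_force: [-3.6, 2.6, 14.9]
grip_width: 0.063
gripper_force: 79.1
```

Emit:
jog_arm(
  motion=[
    {"xyz": [0,0,0],"twist": [0,0,0],"gripper": 66},
    {"xyz": [0,0,0],"twist": [0,0,0],"gripper": 70},
    {"xyz": [0,0,0],"twist": [0,0,0],"gripper": 78},
    {"xyz": [0,0,0],"twist": [0,0,0],"gripper": 78},
    {"xyz": [0,0,0],"twist": [0,0,0],"gripper": 78},
  ],
)

```text
time_s: 27.42
tcp_pos: [0.4393, -0.2661, 0.0148]
eef_rot: [-0.637, 3.076, -0.0]
contact_force: [-0.5, -0.0, 0.9]
grip_width: 0.0782
gripper_force: 0.0
```

Emit:
jog_arm(
  motion=[
    {"xyz": [0,0,10],"twist": [0,0,0],"gripper": 78},
    {"xyz": [0,0,25],"twist": [0,0,0],"gripper": 78},
    {"xyz": [0,0,35],"twist": [0,0,0],"gripper": 78},
    {"xyz": [0,0,35],"twist": [0,0,0],"gripper": 78},
    {"xyz": [0,0,35],"twist": [0,0,0],"gripper": 78},
  ],
)

```text
time_s: 27.83
tcp_pos: [0.4389, -0.2658, 0.1564]
eef_rot: [0.637, -3.076, -0.001]
contact_force: [1.1, -0.8, 0.5]
grip_width: 0.0785
gripper_force: 0.0
```

Emit:
jog_arm(
  motion=[
    {"xyz": [15,4,35],"twist": [0,0,0],"gripper": 78},
    {"xyz": [20,6,10],"twist": [0,0,0],"gripper": 78},
    {"xyz": [20,6,0],"twist": [0,0,0],"gripper": 78},
    {"xyz": [20,6,0],"twist": [0,0,0],"gripper": 78},
    {"xyz": [20,6,0],"twist": [0,0,0],"gripper": 78},
  ],
)

```text
time_s: 28.25
tcp_pos: [0.5352, -0.2377, 0.2001]
eef_rot: [-0.637, 3.076, -0.001]
contact_force: [0.3, -0.5, -0.5]
grip_width: 0.078
gripper_force: 0.0
```

Emit:
jog_arm(
  motion=[
    {"xyz": [20,6,0],"twist": [0,0,0],"gripper": 78},
    {"xyz": [20,6,0],"twist": [0,0,0],"gripper": 78},
    {"xyz": [20,6,0],"twist": [0,0,0],"gripper": 78},
    {"xyz": [20,6,0],"twist": [0,0,0],"gripper": 78},
    {"xyz": [20,4,0],"twist": [0,0,0],"gripper": 78},
  ],
)

```text
time_s: 28.67
tcp_pos: [0.6352, -0.2094, 0.1997]
eef_rot: [0.637, -3.076, -0.0]
contact_force: [-0.2, -0.3, -0.0]
grip_width: 0.0779
gripper_force: 0.0
```

Emit:
jog_arm(
  motion=[
    {"xyz": [0,0,0],"twist": [0,0,0],"gripper": 78},
    {"xyz": [0,0,0],"twist": [0,0,0],"gripper": 78},
    {"xyz": [0,0,0],"twist": [0,0,0],"gripper": 78},
    {"xyz": [0,0,0],"twist": [0,0,0],"gripper": 78},
    {"xyz": [0,0,0],"twist": [0,0,0],"gripper": 78},
  ],
)

```text
time_s: 29.08
tcp_pos: [0.6336, -0.2104, 0.2002]
eef_rot: [-0.636, 3.077, -0.0]
contact_force: [-0.3, 0.0, 0.1]
grip_width: 0.0781
gripper_force: 0.0
```

```bash
python3 -c "
from ell import *
c=snap('wrist','w12');s=state();print(s['tcp_pos'],s['eef_rot'],s['contact_force'])
print(proj(c,(.6465,-.2335,.08)))
for th in (130,150,170,185,200):
    try: print(th,disc(c,(.6465,-.2335,.08),th))
    except Exception as e: print(th,e)"
```

```text
[ 0.6337257  -0.21035906  0.2002384 ] [-6.35775767e-01  3.07639016e+00 -2.74998178e-04] [-0.29532842  0.84746935 -0.08487949]
(np.float64(250.27549956880154), np.float64(204.9037396207388))
130 (array([ 0.6482, -0.2333]), np.float64(0.0197), array([227, 184,  49,  47, 549], dtype=int32), np.float64(4.3))
150 (array([ 0.6481, -0.2334]), np.float64(0.0197), array([227, 184,  48,  47, 503], dtype=int32), np.float64(4.6))
170 (array([ 0.6469, -0.2331]), np.float64(0.0191), array([227, 184,  48,  44, 406], dtype=int32), np.float64(2.1))
185 (array([ 0.6468, -0.233 ]), np.float64(0.019), array([228, 185,  47,  42, 326], dtype=int32), np.float64(2.3))
200 (array([ 0.5856, -0.1268]), np.float64(0.0108), array([371, 184,  40,   9, 160], dtype=int32), np.float64(141.2))
```

Emit:
jog_arm(
  motion=[
    {"xyz": [7,-11.5,0],"twist": [0,0,0],"gripper": 78},
    {"xyz": [7,-11.5,0],"twist": [0,0,0],"gripper": 78},
    {"xyz": [0,0,-10],"twist": [0,0,0],"gripper": 78},
    {"xyz": [0,0,-25],"twist": [0,0,0],"gripper": 78},
    {"xyz": [0,0,-25],"twist": [0,0,0],"gripper": 78},
  ],
)

```text
time_s: 29.55
tcp_pos: [0.6485, -0.2338, 0.1401]
eef_rot: [-0.635, 3.075, -0.002]
contact_force: [0.7, -0.5, -0.9]
grip_width: 0.0784
gripper_force: 0.0
```

Emit:
jog_arm(
  motion=[
    {"xyz": [0,0,-15],"twist": [0,0,0],"gripper": 78},
    {"xyz": [0,0,-5],"twist": [0,0,0],"gripper": 78},
    {"xyz": [0,0,0],"twist": [0,0,0],"gripper": 78},
    {"xyz": [0,0,0],"twist": [0,0,0],"gripper": 78},
    {"xyz": [0,0,0],"twist": [0,0,0],"gripper": 78},
  ],
)

```text
time_s: 29.97
tcp_pos: [0.6488, -0.2334, 0.1214]
eef_rot: [-0.636, 3.075, -0.002]
contact_force: [0.6, 0.3, 0.4]
grip_width: 0.0781
gripper_force: 0.0
```

```bash
python3 -c "
from ell import *
c=snap('wrist','w13');s=state();print(s['tcp_pos'],s['eef_rot'],s['contact_force'])
print(proj(c,(.648,-.2334,.08)))
for th in (130,150,170,185):
    try: print(th,disc(c,(.648,-.2334,.08),th))
    except Exception as e: print(th,e)"
```

```text
[ 0.64881477 -0.23340881  0.12128786] [-6.36344597e-01  3.07481159e+00 -1.99570948e-03] [ 0.66091197 -0.37277008 -1.1956864 ]
(np.float64(280.7907639692384), np.float64(237.0213103106207))
130 (array([ 0.6472, -0.2327]), np.float64(0.0191), array([249, 228,  67,  38, 556], dtype=int32), np.float64(13.2))
150 (array([ 0.6471, -0.2328]), np.float64(0.0191), array([250, 228,  66,  38, 520], dtype=int32), np.float64(13.2))
170 (array([ 0.6469, -0.2328]), np.float64(0.019), array([250, 228,  65,  37, 428], dtype=int32), np.float64(13.2))
185 (array([ 0.6468, -0.2328]), np.float64(0.019), array([251, 229,  64,  36, 358], dtype=int32), np.float64(13.4))
```

Emit:
jog_arm(
  motion=[
    {"xyz": [-0.8,0.3,-15],"twist": [0,0,0],"gripper": 78},
    {"xyz": [0,0,-25],"twist": [0,0,0],"gripper": 78},
    {"xyz": [0,0,-25],"twist": [0,0,0],"gripper": 78},
    {"xyz": [0,0,-17],"twist": [0,0,0],"gripper": 78},
    {"xyz": [0,0,-9],"twist": [0,0,0],"gripper": 70},
  ],
  squeeze=40,
)

```text
time_s: 30.43
tcp_pos: [0.647, -0.2326, 0.0275]
eef_rot: [0.637, -3.075, -0.001]
contact_force: [0.1, -0.6, -1.1]
grip_width: 0.0699
gripper_force: 0.0
```

Emit:
jog_arm(
  motion=[
    {"xyz": [0,0,0],"twist": [0,0,0],"gripper": 58},
    {"xyz": [0,0,0],"twist": [0,0,0],"gripper": 50},
    {"xyz": [0,0,0],"twist": [0,0,0],"gripper": 46},
    {"xyz": [0,0,0],"twist": [0,0,0],"gripper": 42},
    {"xyz": [0,0,0],"twist": [0,0,0],"gripper": 36},
  ],
)

```text
time_s: 30.85
tcp_pos: [0.6482, -0.233, 0.0306]
eef_rot: [-0.637, 3.074, -0.002]
contact_force: [-1.3, 1.0, 7.6]
grip_width: 0.0412
gripper_force: 39.7
```

Emit:
jog_arm(
  motion=[
    {"xyz": [0,0,0],"twist": [0,0,0],"gripper": 36},
    {"xyz": [0,0,0],"twist": [0,0,0],"gripper": 36},
    {"xyz": [0,0,0],"twist": [0,0,0],"gripper": 36},
    {"xyz": [0,0,0],"twist": [0,0,0],"gripper": 36},
    {"xyz": [0,0,0],"twist": [0,0,0],"gripper": 36},
  ],
  squeeze=70,
)

```text
time_s: 31.27
tcp_pos: [0.6483, -0.2331, 0.0307]
eef_rot: [-0.636, 3.074, -0.002]
contact_force: [-2.0, 1.4, 8.2]
grip_width: 0.0408
gripper_force: 69.5
```

Emit:
jog_arm(
  motion=[
    {"xyz": [0,0,3],"twist": [0,0,0],"gripper": 36},
    {"xyz": [0,0,10],"twist": [0,0,0],"gripper": 36},
    {"xyz": [0,0,20],"twist": [0,0,0],"gripper": 36},
    {"xyz": [0,0,25],"twist": [0,0,0],"gripper": 36},
    {"xyz": [0,0,25],"twist": [0,0,0],"gripper": 36},
  ],
)

```text
time_s: 31.68
tcp_pos: [0.6472, -0.2326, 0.1135]
eef_rot: [0.637, -3.076, -0.0]
contact_force: [0.3, 0.0, -3.6]
grip_width: 0.0411
gripper_force: 71.1
```

Emit:
jog_arm(
  motion=[
    {"xyz": [-8,-1,20],"twist": [0,0,0],"gripper": 36},
    {"xyz": [-20,-3,10],"twist": [0,0,0],"gripper": 36},
    {"xyz": [-20,-3,0],"twist": [0,0,0],"gripper": 36},
    {"xyz": [-20,-3,0],"twist": [0,0,0],"gripper": 36},
    {"xyz": [-20,-3,0],"twist": [0,0,0],"gripper": 36},
  ],
)

```text
time_s: 32.1
tcp_pos: [0.5587, -0.2458, 0.143]
eef_rot: [-0.637, 3.076, -0.001]
contact_force: [-0.0, 0.0, -2.1]
grip_width: 0.0411
gripper_force: 71.2
```

Emit:
jog_arm(
  motion=[
    {"xyz": [-20,-3,0],"twist": [0,0,0],"gripper": 36},
    {"xyz": [-20,-3,0],"twist": [0,0,0],"gripper": 36},
    {"xyz": [-20,-3,0],"twist": [0,0,0],"gripper": 36},
    {"xyz": [-20,-3,0],"twist": [0,0,0],"gripper": 36},
    {"xyz": [-20,-4,0],"twist": [0,0,0],"gripper": 36},
  ],
)

```text
time_s: 32.52
tcp_pos: [0.4585, -0.2618, 0.1428]
eef_rot: [-0.637, 3.076, -0.001]
contact_force: [0.4, -1.1, -2.3]
grip_width: 0.0407
gripper_force: 71.2
```

Emit:
jog_arm(
  motion=[
    {"xyz": [-20,-4,0],"twist": [0,0,0],"gripper": 36},
    {"xyz": [0,0,0],"twist": [0,0,0],"gripper": 36},
    {"xyz": [0,0,0],"twist": [0,0,0],"gripper": 36},
    {"xyz": [0,0,0],"twist": [0,0,0],"gripper": 36},
    {"xyz": [0,0,0],"twist": [0,0,0],"gripper": 36},
  ],
)

```text
time_s: 32.93
tcp_pos: [0.4402, -0.2658, 0.1422]
eef_rot: [-0.637, 3.076, -0.001]
contact_force: [0.6, -0.1, -3.7]
grip_width: 0.0409
gripper_force: 71.2
```

Emit:
jog_arm(
  motion=[
    {"xyz": [-0.5,0,-15],"twist": [0,0,0],"gripper": 36},
    {"xyz": [0,0,-20],"twist": [0,0,0],"gripper": 36},
    {"xyz": [0,0,-15],"twist": [0,0,0],"gripper": 36},
    {"xyz": [0,0,-6],"twist": [0,0,0],"gripper": 36},
    {"xyz": [0,0,-5],"twist": [0,0,0],"gripper": 36},
  ],
)

```text
time_s: 33.35
tcp_pos: [0.4392, -0.2655, 0.0803]
eef_rot: [0.638, -3.076, -0.001]
contact_force: [1.4, -0.1, -3.0]
grip_width: 0.0408
gripper_force: 71.3
```

Emit:
jog_arm(
  motion=[
    {"xyz": [0,0,-5],"twist": [0,0,0],"gripper": 36},
    {"xyz": [0,0,-5],"twist": [0,0,0],"gripper": 36},
    {"xyz": [0,0,-4],"twist": [0,0,0],"gripper": 36},
    {"xyz": [0,0,-2],"twist": [0,0,0],"gripper": 36},
    {"xyz": [0,0,0],"twist": [0,0,0],"gripper": 36},
  ],
)

```text
time_s: 33.77
tcp_pos: [0.4389, -0.2657, 0.0647]
eef_rot: [0.637, -3.076, -0.0]
contact_force: [-0.2, 0.7, -3.2]
grip_width: 0.0413
gripper_force: 71.3
```

Emit:
jog_arm(
  motion=[
    {"xyz": [0,0,-2],"twist": [0,0,0],"gripper": 36},
    {"xyz": [0,0,-1],"twist": [0,0,0],"gripper": 36},
    {"xyz": [0,0,0],"twist": [0,0,0],"gripper": 36},
    {"xyz": [0,0,0],"twist": [0,0,0],"gripper": 36},
    {"xyz": [0,0,0],"twist": [0,0,0],"gripper": 36},
  ],
)

```text
time_s: 34.18
tcp_pos: [0.439, -0.2658, 0.062]
eef_rot: [-0.637, 3.076, -0.0]
contact_force: [0.3, 0.1, -3.0]
grip_width: 0.0411
gripper_force: 71.3
```

Emit:
jog_arm(
  motion=[
    {"xyz": [0,0,-1],"twist": [0,0,0],"gripper": 36},
    {"xyz": [0,0,0],"twist": [0,0,0],"gripper": 36},
    {"xyz": [0,0,0],"twist": [0,0,0],"gripper": 36},
    {"xyz": [0,0,0],"twist": [0,0,0],"gripper": 36},
    {"xyz": [0,0,0],"twist": [0,0,0],"gripper": 36},
  ],
)

```text
time_s: 34.6
tcp_pos: [0.4389, -0.2658, 0.0609]
eef_rot: [0.637, -3.076, -0.0]
contact_force: [-0.2, -1.7, -3.2]
grip_width: 0.0411
gripper_force: 71.4
```

Emit:
jog_arm(
  motion=[
    {"xyz": [0,0,-0.7],"twist": [0,0,0],"gripper": 36},
    {"xyz": [0,0,0],"twist": [0,0,0],"gripper": 36},
    {"xyz": [0,0,0],"twist": [0,0,0],"gripper": 36},
    {"xyz": [0,0,0],"twist": [0,0,0],"gripper": 36},
    {"xyz": [0,0,0],"twist": [0,0,0],"gripper": 36},
  ],
)

```text
time_s: 35.02
tcp_pos: [0.439, -0.2658, 0.0607]
eef_rot: [-0.637, 3.076, -0.001]
contact_force: [-2.6, 2.6, 8.4]
grip_width: 0.0411
gripper_force: 72.4
```

Contact at the expected height (grasp 30.7 + 30 = 60.7 mm). Releasing and withdrawing.

Emit:
jog_arm(
  motion=[
    {"xyz": [0,0,0],"twist": [0,0,0],"gripper": 42},
    {"xyz": [0,0,0],"twist": [0,0,0],"gripper": 45},
    {"xyz": [0,0,0],"twist": [0,0,0],"gripper": 52},
    {"xyz": [0,0,0],"twist": [0,0,0],"gripper": 62},
    {"xyz": [0,0,0],"twist": [0,0,0],"gripper": 66},
  ],
)

```text
time_s: 35.43
tcp_pos: [0.439, -0.2658, 0.0602]
eef_rot: [-0.637, 3.076, -0.0]
contact_force: [-0.1, -0.2, 0.2]
grip_width: 0.0656
gripper_force: 0.0
```

Emit:
jog_arm(
  motion=[
    {"xyz": [0,0,5],"twist": [0,0,0],"gripper": 66},
    {"xyz": [0,0,20],"twist": [0,0,0],"gripper": 66},
    {"xyz": [0,0,35],"twist": [0,0,0],"gripper": 66},
    {"xyz": [0,0,35],"twist": [0,0,0],"gripper": 66},
    {"xyz": [0,0,35],"twist": [0,0,0],"gripper": 66},
  ],
)

```text
time_s: 35.85
tcp_pos: [0.4386, -0.2655, 0.1921]
eef_rot: [0.637, -3.076, -0.0]
contact_force: [0.6, -0.3, 0.4]
grip_width: 0.0662
gripper_force: 0.0
```

Emit:
jog_arm(
  motion=[
    {"xyz": [0,0,20],"twist": [0,0,0],"gripper": 66},
    {"xyz": [-10,-25,10],"twist": [0,0,0],"gripper": 66},
    {"xyz": [-15,-30,0],"twist": [0,0,0],"gripper": 66},
    {"xyz": [-15,-30,0],"twist": [0,0,0],"gripper": 66},
    {"xyz": [-15,-30,0],"twist": [0,0,0],"gripper": 66},
  ],
)

```text
time_s: 36.27
tcp_pos: [0.3833, -0.3819, 0.2209]
eef_rot: [-0.638, 3.076, -0.001]
contact_force: [0.5, 0.7, 0.1]
grip_width: 0.066
gripper_force: 0.0
```

Emit:
jog_arm(
  motion=[
    {"xyz": [-15,-30,0],"twist": [0,0,0],"gripper": 66},
    {"xyz": [-15,-30,0],"twist": [0,0,0],"gripper": 66},
    {"xyz": [0,0,0],"twist": [0,0,0],"gripper": 66},
    {"xyz": [0,0,0],"twist": [0,0,0],"gripper": 66},
    {"xyz": [0,0,0],"twist": [0,0,0],"gripper": 66},
  ],
)

```text
time_s: 36.68
tcp_pos: [0.3539, -0.4404, 0.2203]
eef_rot: [-0.636, 3.076, 0.001]
contact_force: [0.7, 0.9, 0.3]
grip_width: 0.0657
gripper_force: 0.0
```

```bash
python3 -c "
from h import *
s=state();print(s['time_s'],s['tcp_pos'],s['contact_force'])
snap('scene','s9');snap('top','t9')
A=cv2.imread('pics/s9.png');B=cv2.imread('pics/t9.png');S=load('s9');T=load('t9')
def crop(I,c,P):
    u,v=map(int,proj(c,P)); return cv2.resize(I[max(v-55,0):v+55,max(u-55,0):u+55],(300,300),interpolation=cv2.INTER_CUBIC)
a,b=(.4788,.2994,.05),(.4395,-.2657,.05)
o=np.vstack([np.hstack([crop(A,S,a),crop(A,S,b)]),np.hstack([crop(B,T,a),crop(B,T,b)])]); cv2.imwrite('pics/fin.png',o)
"
```

```text
36.6833 [ 0.35394737 -0.44043075  0.22029222] [0.72843099 0.94168394 0.3048371 ]
```

View pics/fin.png

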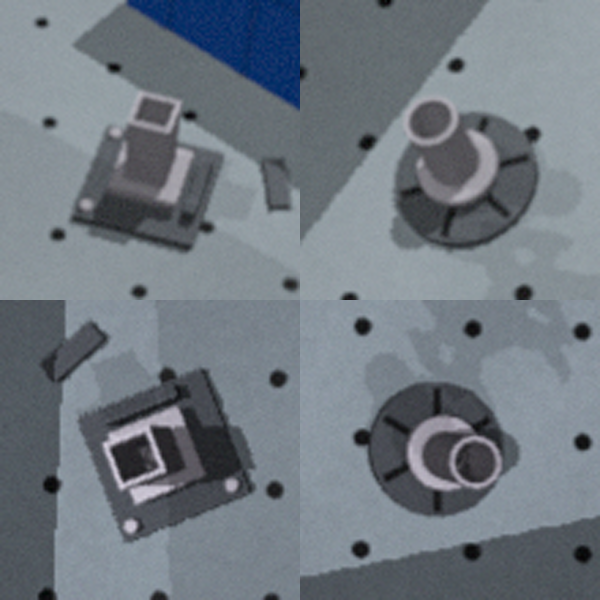

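Final picture: both tubes stand upright over their mandrels on seated plates. Square rim at (137,458) and round rim at (475,460) in the top-view row, and the square parts are parallel to the jig edges. The fingers are clear.

```bash
python3 -c "
from plant import *
print(hand_in())"
```

```text
the job is handed in; nothing more can be done
None
```

I loaded both jigs and handed the job in at about 37 s, but no verdict came back; by contact heights and the final pictures, plates and tubes are seated and upright, the square parts are aligned, and I never touched the offcuts.

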